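Turn the washed utensil pots over to drain

TASK

Put the two washed square steel pots from the white cutting board upside down on the black draining mat: each standing on its own rim, mouth down, wholly on the mat and beside the steel bowl that is already draining there. Lower them onto the mat rather than dropping them, and leave the steel bowl on the mat and the white ramekin on the board where they are.

Things in the scene. Friction and masses are not known exactly. Their poses are not given: they have to be found in the camera images.
- tall_c (a point): Centre (half-way up, on the axis) of the tall square steel pot: 52 x 52 mm outside, 105 mm tall, walls and floor 3 mm, open at one end, about 0.25 kg. It starts standing upright, mouth up, on the cutting board. Axes: z runs from its closed floor out through its mouth; x and y are square to its side walls.
- short_c (a point): Centre of the short square steel pot: 50 x 50 mm outside, 80 mm long from floor to mouth, walls and floor 3 mm, about 0.2 kg. It starts lying on one side wall on the cutting board. Axes: x runs from its closed floor out through its mouth (level at the start, pointing roughly away from the robot, up to 1 rad to either side); y and z are square to its side walls.
- mat_top (a point): Centre of the upper face of the black ribbed rubber draining mat, fixed, 260 mm (its x) by 300 mm (its y), 5 mm thick and flat; z up. On the left or the right of the robot.
- board_top (a point): Centre of the upper face of the white plastic cutting board, fixed, 260 mm (its x) by 300 mm (its y), 12 mm thick; z up. On the other side from the mat. The two pots start on its half nearer the robot. Other kitchen things stand farther off, beyond x = 0.68 m or beyond 0.42 m to the sides.
- drained_bowl: Small steel bowl already draining upside down on the mat's far half; 92 mm across its rim, 42 mm high; origin at the centre of the rim, on the mat. Leave it there.
- ramekin: White ceramic ramekin, 72 mm across, 40 mm high, upright on the far edge of the cutting board; origin under its centre. Leave it there.
There are look-alikes about, which are no part of the job. Leave any orange look-alike of the part that bears tall_c alone. Leave any yellow look-alike of the part that bears short_c alone.

How it is judged:
By the outcome, as a careful person would: the job done as asked, in the order asked, and still so for the second after the job is handed in, with the robot touching nothing.
It also fails if it takes over 72 s, if anything falls off the work surface, if the arm or the gripper's body presses on something with over 40 N, if the wrist force passes 120 N, or if a joint passes its speed limit or range.

ROBOT

A 6-joint arm with a two-finger parallel gripper is mounted at the origin on the work surface. World frame = base frame: x ahead of the robot, y to its left, z up, the work surface at z = 0. Lengths are in m, angles in rad, forces in N, time in s.
With the tool pointing down it reaches from about 0.4 to 0.925 m from the base axis. Payload 3.4 kg.
Tool frame: the origin (TCP) lies between the finger pads; the fingertips stand 19 mm ahead of it and the grasp point (between the pads) is the TCP; z points along the fingers, y is the direction in which the jaws open and shut (so a half turn about z gives the same grasp; the last joint's range is limited). The gripper opens to 85 mm and grips with 20 to 120 N. Pads are 22 mm wide; open, the fingers measure 114 mm over their backs; the gripper's body (76 mm by 85 mm) begins 54 mm behind the grasp point. The pads swing forward as they close: fully open they stand 13 mm farther back than shut.
Start: joints at [1.24, 0.307, 1.506, -0, 1.328, -0.073], TCP at [0.147, 0.556, 0.25] pointing down, gripper open.
Joint ranges: [-3.12, 3.12], [-1.05, 2.28], [0.14, 2.33], [-1.42, 4.57], [0.1, 2.73], [-2.68, 2.68]. Speed limits (rad/s): [2.57, 2.57, 3.14, 3.14, 3.14, 3.14].

INTERFACE

Orientations are given as a unit quaternion [x, y, z, w].
In Python, from rig import manip gives the robot as it stands.
- The arm moves only by the tool arm_command, never from a script. Its argument "increments" is a list of rows, each an object of numbers: "tx", "ty", "tz": the shift along the tool's x, y, z in mm; "ax", "ay", "az": the turn, a rotation vector about the tool's x, y, z in degrees; "jaw": the finger opening in mm, from 0 to 85.4. A call has 1 to 10 rows; each row shifts and turns the commanded pose from where the row before left it, along the tool's axes as they then stand; what a row does not reach is not made up. A row lasts 1/12 s, in which the tool goes at most 41.7 mm and 7.16 degrees, less where a joint would pass 70% of its speed; a pose out of reach is approached as far as the arm can. A call with a gripper value outside its range is refused whole. The fingers move at their own pace and stop on an object; "newtons" is the grip in N (left out, the last holds). Time passes only in rows, so rows that do not move let the fingers close. It gives the time, the measured TCP pose, the force and the opening at its end, in the units of the state.
- manip.get_state(): the state, without advancing time (a new reading comes with each control period).
- manip.get_image(name): name is "side" or "top"; returns the picture (480x640x3 uint8, blue, green, red); there is no depth.
- manip.camera_info(name): a dict with "mtx" (3x3 intrinsics, pixels), "k1" (the pictures are not rectified: a ray, as slopes to the right and down, at radius r is drawn at 1 + k1 r^2 times it, then the intrinsics apply), "eye" and "orientation" of the camera in the world. Camera axes: x right, y down, z forward; pixel columns grow to the right and rows downward; lengths in m; the calibration is good to about 2 mm. A picture is of the moment at which its call begins. camera_info takes no time and is no camera call.
- manip.job_done(): hands the job in, once; it reports no verdict.
The state is a dict: "t": time; "q": joint angles; "qvel": joint speeds; "effort": joint torques, N m; "position": TCP position; "tcp_rot": TCP orientation; "wrist_force": force on the tool from outside, world axes, zero at the start; "wrist_torque": the same for the moment, N m; "finger_gap": finger opening in m.
Only numpy, scipy, OpenCV 4.12 (cv2) and the standard library are available. Lean on these libraries where they do the work, as an engineer would, in place of code of your own. Each camera call takes 0.05 s, during which the arm holds its last target.

## Working session

There is one attempt and no reset: what is moved stays moved. The work goes in short steps, Python scripts to look and compute and a tool call to move; the robot and the scene stay as the last step left them, time stands still between calls to the robot, and variables do not carry over. Pictures are saved under pics/ and viewed, and the job is handed in when it is done.

Besides the shell and the picture viewer there is one more tool, called after "Request:" as name([rows], argument=value, ...), one row to a line, values as JSON. arm_command: Moves the arm, as the interface text tells. Its arguments: {"type":"object","properties":{"increments":{"type":"array"},"newtons":{"type":"number"}},"required":["increments"]}

```bash
mkdir -p pics; python3 - <<'E'
from rig import manip
import cv2
print(manip.get_state())
for n in("top","side"):
    print(n,manip.camera_info(n)); cv2.imwrite(f"pics/{n}0.png",manip.get_image(n))
E
```

```text
{'t': 0.0, 'q': array([ 1.23947940e+00,  3.07566479e-01,  1.50766767e+00, -3.38159152e-06,
        1.32839406e+00, -7.35262465e-02]), 'qvel': array([ 0.00119931, -0.00048937,  0.00085316,  0.00077025, -0.00042817,
        0.00086691]), 'effort': array([ 3.54043841e-04, -4.57557535e+01, -2.51914054e+01, -9.61479532e-05,
        1.31893760e-02, -1.39701456e-05]), 'position': array([0.14641919, 0.55536832, 0.24938689]), 'tcp_rot': array([ 1.28538256e-01,  9.91704029e-01, -9.97327429e-04, -2.03008723e-04]), 'wrist_force': array([ 0.50808202, -0.25009716,  0.10311598]), 'wrist_torque': array([-0.04529417, -0.01463928, -0.03431337]), 'finger_gap': 0.08525030866556943}
top {'mtx': array([[479.20900772,   0.        , 322.92540485],
       [  0.        , 479.20900772, 244.73234271],
       [  0.        ,   0.        ,   1.        ]]), 'k1': -0.10459186508916675, 'eye': array([ 0.34446322, -0.03280169,  1.11563898]), 'orientation': array([-0.69777051,  0.71449906, -0.03707319,  0.03511389])}
side {'mtx': array([[472.37264871,   0.        , 315.06908208],
       [  0.        , 472.37264871, 240.97810023],
       [  0.        ,   0.        ,   1.        ]]), 'k1': -0.03184786304646737, 'eye': array([-0.1864213 , -0.61002171,  0.75179208]), 'orientation': array([ 0.82114528, -0.3777335 ,  0.16985833, -0.39266523])}
```

View pics/top0.png

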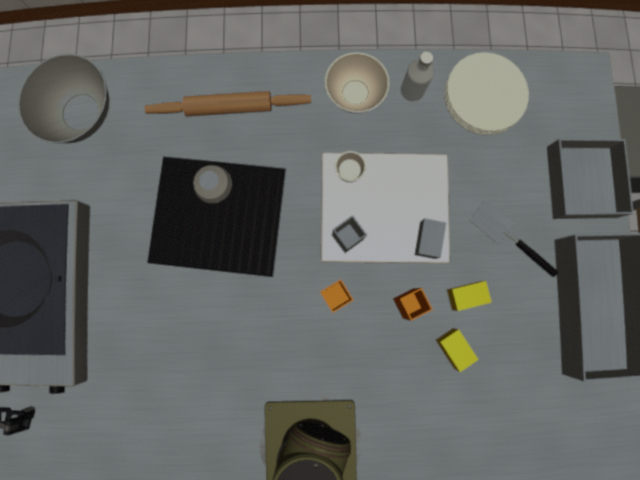

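View pics/side0.png

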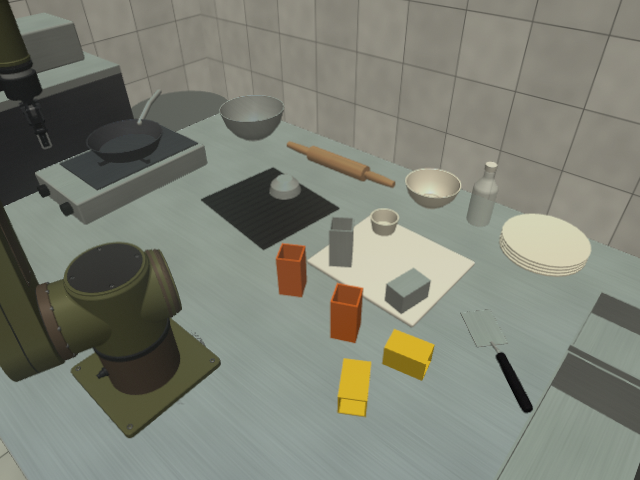

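The top picture shows the mat at left (px ~150-285, 158-275) with the bowl at (212,184). The board is at right, with the tall pot at (349,235), the short pot at (431,238) and the ramekin at (350,167). The orange and yellow decoys are below the board. Next I zoom in.

```bash
cat > h.py <<'E'
import numpy as np, cv2
from scipy.spatial.transform import Rotation as R
from rig import manip
def ray(n,uv):
    c=manip.camera_info(n);K=c['mtx'];uv=np.atleast_2d(np.array(uv,float))
    p=cv2.undistortPoints(uv.reshape(-1,1,2),K,np.array([c['k1'],0,0,0])).reshape(-1,2)
    d=np.c_[p,np.ones(len(p))]
    return c['eye'],R.from_quat(c['orientation']).apply(d)
def atz(n,uv,z):
    e,d=ray(n,uv); return e+d*((z-e[2])/d[:,2])[:,None]
def proj(n,P):
    c=manip.camera_info(n);P=np.atleast_2d(P)
    q=R.from_quat(c['orientation']).inv().apply(P-c['eye'])
    return cv2.projectPoints(q,np.zeros(3),np.zeros(3),c['mtx'],np.array([c['k1'],0,0,0]))[0].reshape(-1,2)
def box(center,yaw,dx,dy,z0,z1):
    c,s=np.cos(yaw),np.sin(yaw);o=[]
    for z in(z0,z1):
        for a,b in((1,1),(1,-1),(-1,-1),(-1,1)):
            x,y=a*dx/2,b*dy/2;o.append([center[0]+c*x-s*y,center[1]+s*x+c*y,z])
    return np.array(o)
def fit(n2uv,guess,z0,z1):
    # n2uv list of (cam,uv,point fn)
    pass
E
python3 - <<'E'
import cv2
a=cv2.imread('pics/top0.png');b=cv2.imread('pics/side0.png')
cv2.imwrite('pics/t1.png',cv2.resize(a[145:270,310:460],None,fx=5,fy=4.8*5/4.8,interpolation=cv2.INTER_CUBIC)[:600])
cv2.imwrite('pics/s1.png',cv2.resize(b[200:330,300:480],None,fx=4.4,fy=4.4,interpolation=cv2.INTER_CUBIC))
cv2.imwrite('pics/t2.png',cv2.resize(a[150:285,140:300],None,fx=4.4,fy=4.4,interpolation=cv2.INTER_CUBIC))
E
```

```text
(no output)
```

View pics/t1.png

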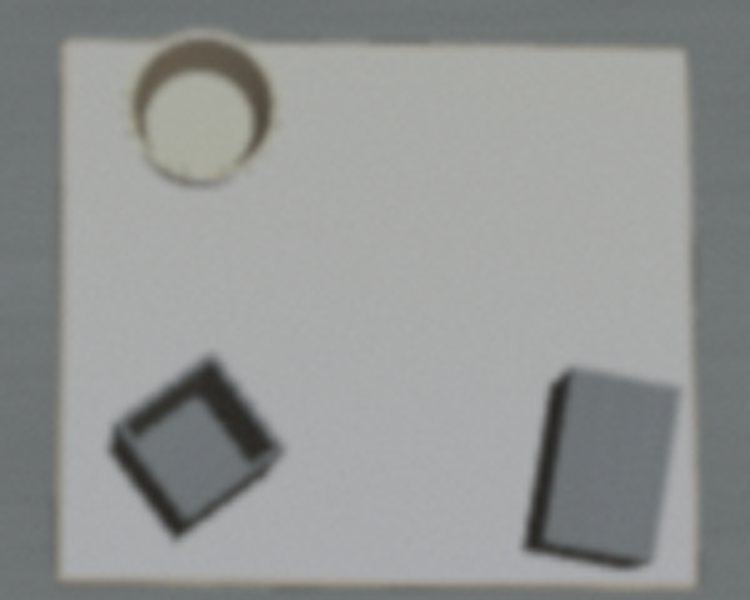

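View pics/s1.png

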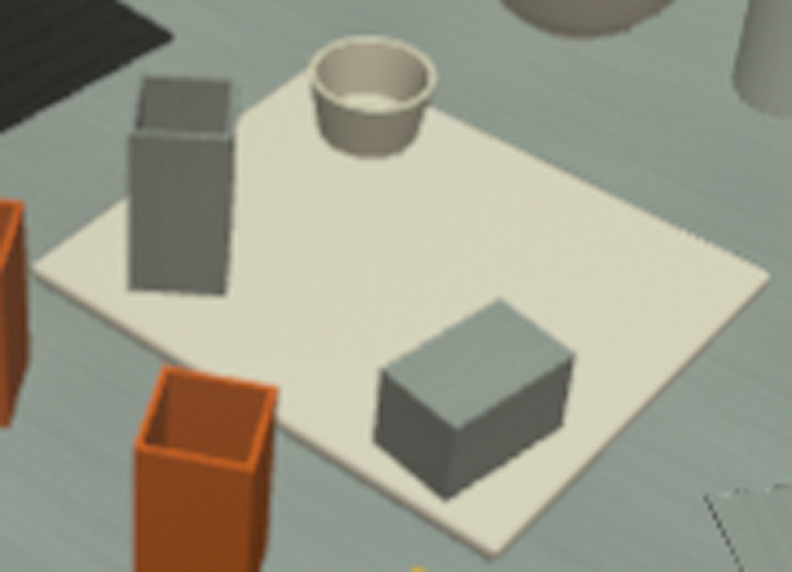

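View pics/t2.png

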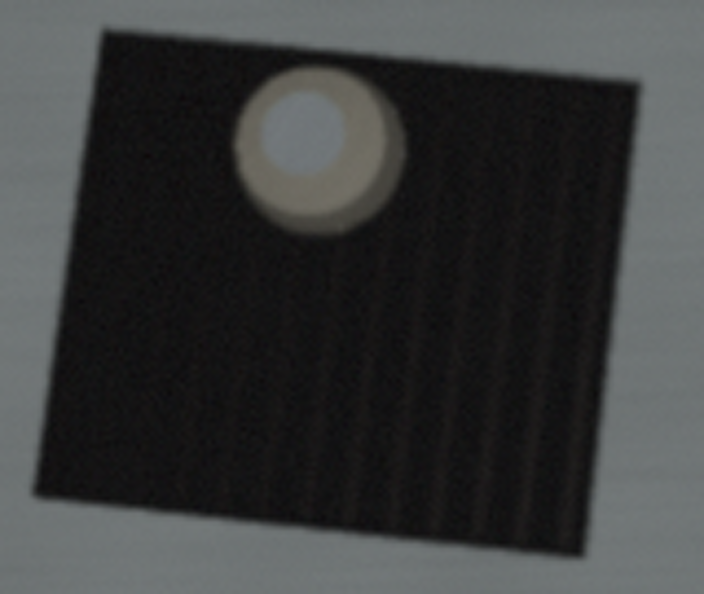

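The crops show clear corners, so I fit poses with the known sizes.

```bash
python3 - <<'E'
from h import *
from scipy.optimize import least_squares as LS
T1=lambda p:(np.array(p,float)+.5)/5-.5+[310,145]
S1=lambda p:(np.array(p,float)+.5)/4.4-.5+[300,200]
T2=lambda p:(np.array(p,float)+.5)/4.4-.5+[140,150]
print('board',atz('top',T1([(63,40),(687,48),(695,583),(60,580)]),.012).round(4).tolist())
m=atz('top',T2([(104,31),(640,83),(584,556),(34,495)]),.005);print('mat',m.round(4).tolist(),m.mean(0))
print('matsides',np.linalg.norm(m-np.roll(m,1,0),axis=1))
print('ram',atz('top',T1([(202,108)]),.052), 'bowl rim circle',atz('top',T2([(321,152)]),.005),'top',atz('top',T2([(303,132)]),.047))
print('short top',atz('top',T1([(572,368),(681,387),(650,563),(541,544)]),.062).round(4).tolist())
print('tall rim',atz('top',T1([(212,355),(283,450),(188,522),(120,430)]),.117).round(4).tolist())
print('tall side rim',atz('side',S1([(128,133),(235,137),(232,80),(145,77)]),.117).round(4).tolist())
print('tall side bottom',atz('side',S1([(128,290),(227,295)]),.012).round(4).tolist())
print('short side top',atz('side',S1([(382,370),(499,299),(575,354),(457,429)]),.062).round(4).tolist())
print('short side bot',atz('side',S1([(374,440),(446,498),(563,424)]),.012).round(4).tolist())
def fit(obs,z0,z1,dx,dy,g):
    # obs: cam, uv ; matched to nearest model corner within allowed set
    def f(p):
        B=box(p[:2],p[2],dx,dy,z0,z1);r=[]
        for cam,uv,lv in obs:
            P=proj(cam,B[4:] if lv else B[:4])
            d=P[:,None]-uv[None]; i=(d**2).sum(2).argmin(0); r+=list((P[i]-uv).ravel())
        return np.array(r)
    s=LS(f,g,loss='soft_l1');print(s.x.round(4),f(s.x).round(1).tolist())
fit([('top',T1([(572,368),(681,387),(650,563),(541,544)]),1),('side',S1([(382,370),(499,299),(575,354),(457,429)]),1),('side',S1([(374,440),(446,498),(563,424)]),0)],.012,.062,.08,.05,[.47,-.29,-.15])
fit([('top',T1([(212,355),(283,450),(188,522),(120,430)]),1),('side',S1([(128,133),(235,137),(232,80),(145,77)]),1),('side',S1([(128,290),(227,295)]),0)],.012,.117,.052,.052,[.48,-.09,-.75+.08])
E
```

```text
board [[0.6771, -0.0407, 0.012], [0.6678, -0.3387, 0.012], [0.4122, -0.3284, 0.012], [0.4208, -0.0333, 0.012]]
mat [[0.6808, 0.3427, 0.005], [0.6425, 0.0484, 0.005], [0.3882, 0.0817, 0.005], [0.4269, 0.377, 0.005]] [0.53459595 0.21242112 0.005     ]
matsides [0.25621542 0.29678819 0.2563992  0.29778367]
ram [[ 0.63167047 -0.10295138  0.052     ]] bowl rim circle [[0.60914608 0.22158437 0.005     ]] top [[0.61007024 0.22150832 0.047     ]]
short top [[0.5067, -0.2643, 0.062], [0.497, -0.3132, 0.062], [0.4185, -0.2952, 0.062], [0.4281, -0.2467, 0.062]]
tall rim [[0.5071, -0.0996, 0.117], [0.466, -0.1282, 0.117], [0.4366, -0.0874, 0.117], [0.4761, -0.0599, 0.117]]
tall side rim [[0.4379, -0.0904, 0.117], [0.4692, -0.1331, 0.117], [0.5057, -0.1031, 0.117], [0.4793, -0.0673, 0.117]]
tall side bottom [[0.4378, -0.0906, 0.012], [0.4682, -0.133, 0.012]]
short side top [[0.4294, -0.2529, 0.062], [0.5068, -0.2686, 0.062], [0.4969, -0.3168, 0.062], [0.4197, -0.3008, 0.062]]
short side bot [[0.4315, -0.2516, 0.012], [0.4223, -0.299, 0.012], [0.4998, -0.3163, 0.012]]
[ 0.4638 -0.2832 -0.1996] [1.0, -0.6, 1.1, -0.4, 2.0, -0.5, 1.8, -0.7, -0.9, -0.5, -0.5, -0.7, -0.2, -0.5, -0.5, -0.2, -0.9, 0.3, -0.4, 0.9, -0.7, 0.3]
[ 0.4725 -0.0958 -0.9274] [0.7, -0.9, 1.9, -0.6, 1.6, 0.2, -0.2, -0.8, -0.5, 0.4, -0.9, 0.3, 0.1, -1.0, -3.1, -1.0, -0.5, 0.4, -0.5, 0.1]
```

```bash
cat >> h.py <<'E'
def cur():
    s=manip.get_state(); return np.array(s['position']),R.from_quat(s['tcp_rot']),s
def plan(P1,R1,n,P0=None,R0=None):
    if P0 is None: P0,R0,_=cur()
    w=(R0.inv()*R1).as_rotvec()/n
    A=sum((R0*R.from_rotvec(w*k)).as_matrix() for k in range(n))
    t=np.linalg.solve(A,np.array(P1)-P0)
    print('n',n,'t mm',(t*1e3).round(1),'a deg',np.degrees(w).round(2),'|t|',round(np.linalg.norm(t)*1e3,1),'|a|',round(np.degrees(np.linalg.norm(w)),2))
    return t,w
def tool(az,pitch,roll=0):
    """tool z: azimuth az(deg), pitch deg below horizontal; roll 0: tool y horizontal, = Z x zdir (left of az)"""
    a,p=np.radians([az,pitch])
    z=np.array([np.cos(a)*np.cos(p),np.sin(a)*np.cos(p),-np.sin(p)])
    y=np.array([-np.sin(a),np.cos(a),0]);x=np.cross(y,z)
    return R.from_matrix(np.c_[x,y,z])*R.from_euler('z',roll,degrees=True)
E
python3 - <<'E'
from h import *
p,r,s=cur();print(r.as_matrix().round(3))
for roll in(0,180):
  plan([.44,.15,.30],tool(40,60,roll),14)
E
```

```text
[[-0.967  0.255 -0.001]
 [ 0.255  0.967 -0.002]
 [ 0.    -0.002 -1.   ]]
n 14 t mm [-16.8 -33.2  -1. ] a deg [-1.03 -1.98 -3.82] |t| 37.2 |a| 4.42
n 14 t mm [-40.2  14.7 -12.2] a deg [-2.34  1.22  8.7 ] |t| 44.5 |a| 9.09
```

Request:
arm_command([
  {"tx": -17, "ty": -33, "tz": -1, "ax": -1, "ay": -2, "az": -4},
  {"tx": -17, "ty": -33, "tz": -1, "ax": -1, "ay": -2, "az": -4},
  {"tx": -17, "ty": -33, "tz": -1, "ax": -1, "ay": -2, "az": -4},
  {"tx": -17, "ty": -33, "tz": -1, "ax": -1, "ay": -2, "az": -4},
  {"tx": -17, "ty": -33, "tz": -1, "ax": -1, "ay": -2, "az": -4},
])

```text
schema error: expected keys tx, ty, tz, ax, ay, az, jaw
```

Request:
arm_command([
  {"tx": -17, "ty": -33, "tz": -1, "ax": -1, "ay": -2, "az": -4},
  {"tx": -17, "ty": -33, "tz": -1, "ax": -1, "ay": -2, "az": -4},
  {"tx": -17, "ty": -33, "tz": -1, "ax": -1, "ay": -2, "az": -4},
  {"tx": -17, "ty": -33, "tz": -1, "ax": -1, "ay": -2, "az": -4},
])

```text
schema error: expected keys tx, ty, tz, ax, ay, az, jaw
```

```bash
python3 - <<'E'
from h import *
import json
s=manip.get_state();print(s)
E
```

```text
{'t': 0.1, 'q': array([ 1.23951029e+00,  3.07504104e-01,  1.50758343e+00,  1.40927963e-05,
        1.32843785e+00, -7.34949039e-02]), 'qvel': array([ 5.56029831e-05, -6.79241830e-04,  3.44292700e-04,  1.13744017e-03,
        9.16825055e-04, -1.36824347e-04]), 'effort': array([-1.15048650e-03, -4.58527386e+01, -2.52607512e+01, -2.00203340e-04,
        5.71981596e-03, -1.06541822e-05]), 'position': array([0.14640552, 0.55540135, 0.24945442]), 'tcp_rot': array([ 1.28540573e-01,  9.91703780e-01, -9.45266673e-04, -2.00949993e-04]), 'wrist_force': array([0.09636565, 0.65702326, 0.30561076]), 'wrist_torque': array([ 0.05886093, -0.05554108, -0.01850713]), 'finger_gap': 0.08520801401801145}
```

All keys are required, so every row needs jaw as well.

Request:
arm_command([
  {"tx": -17, "ty": -33, "tz": -1, "ax": -1, "ay": -2, "az": -4, "jaw": 85},
  {"tx": -17, "ty": -33, "tz": -1, "ax": -1, "ay": -2, "az": -4, "jaw": 85},
  {"tx": -17, "ty": -33, "tz": -1, "ax": -1, "ay": -2, "az": -4, "jaw": 85},
  {"tx": -17, "ty": -33, "tz": -1, "ax": -1, "ay": -2, "az": -4, "jaw": 85},
  {"tx": -17, "ty": -33, "tz": -1, "ax": -1, "ay": -2, "az": -4, "jaw": 85},
])

```text
t: 0.52
position: [0.2104, 0.3808, 0.2563]
tcp_rot: [-0.048, 0.994, 0.031, 0.092]
wrist_force: [0.8, -0.5, -0.4]
finger_gap: 0.0851
```

```bash
cat > log.py <<'E'
from h import *
s=manip.get_state()
open('log.txt','a').write(repr([*map(float,s['q']),*map(float,s['position']),*map(float,s['tcp_rot'])])+'\n')
print(round(s['t'],2),'q',np.round(s['q'],2),'p',np.round(s['position'],4),'F',np.round(s['wrist_force'],1),'gap',round(s['finger_gap'],4))
M=R.from_quat(s['tcp_rot']).as_matrix();print('z',M[:,2].round(3),'y',M[:,1].round(3))
E
python3 log.py
```

```text
0.52 q [ 1.07  0.04  1.86 -0.14  1.1  -0.55] p [0.2104 0.3808 0.2563] F [ 0.8 -0.5 -0.4] gap 0.0851
z [ 0.18   0.071 -0.981] y [-0.102  0.993  0.053]
```

Request:
arm_command([
  {"tx": -17, "ty": -33, "tz": -1, "ax": -1, "ay": -2, "az": -4, "jaw": 85},
  {"tx": -17, "ty": -33, "tz": -1, "ax": -1, "ay": -2, "az": -4, "jaw": 85},
  {"tx": -17, "ty": -33, "tz": -1, "ax": -1, "ay": -2, "az": -4, "jaw": 85},
  {"tx": -17, "ty": -33, "tz": -1, "ax": -1, "ay": -2, "az": -4, "jaw": 85},
])

```text
t: 0.85
position: [0.2948, 0.2705, 0.2684]
tcp_rot: [-0.179, 0.97, 0.055, 0.158]
wrist_force: [-0.4, 0.2, 1.2]
finger_gap: 0.0848
```

```bash
python3 log.py
```

```text
0.85 q [ 0.69 -0.12  2.01 -0.07  0.92 -1.22] p [0.2948 0.2705 0.2684] F [-0.4  0.2  1.2] gap 0.0848
z [ 0.287  0.163 -0.944] y [-0.364  0.93   0.05 ]
```

Request:
arm_command([
  {"tx": -17, "ty": -33, "tz": -1, "ax": -1, "ay": -2, "az": -4, "jaw": 85},
  {"tx": -17, "ty": -33, "tz": -1, "ax": -1, "ay": -2, "az": -4, "jaw": 85},
  {"tx": -17, "ty": -33, "tz": -1, "ax": -1, "ay": -2, "az": -4, "jaw": 85},
  {"tx": -17, "ty": -33, "tz": -1, "ax": -1, "ay": -2, "az": -4, "jaw": 85},
  {"tx": -17, "ty": -33, "tz": -1, "ax": -1, "ay": -2, "az": -4, "jaw": 85},
])

```text
t: 1.27
position: [0.3973, 0.1931, 0.2885]
tcp_rot: [-0.298, 0.927, 0.079, 0.213]
wrist_force: [-0.7, 0.7, -0.9]
finger_gap: 0.0851
```

```bash
python3 log.py
```

```text
1.27 q [ 0.19 -0.12  2.    0.27  0.87 -2.13] p [0.3973 0.1931 0.2885] F [-0.7  0.7 -0.9] gap 0.0851
z [ 0.348  0.274 -0.896] y [-0.587  0.809  0.019]
```

```bash
cat > kin.py <<'E'
from h import *
from scipy.optimize import least_squares as LS
Rz=lambda a:R.from_euler('z',a);Ry=lambda a:R.from_euler('y',a)
def fk(q,p):
    a1,d1,a2,a3,d4,d6=p
    r=Rz(q[0]);P=np.array([0,0,d1])+r.apply([a1,0,0])
    r=r*Ry(q[1]);P=P+r.apply([0,0,a2])
    r=r*Ry(q[2]);P=P+r.apply([a3,0,d4])
    r=r*Rz(q[3])*Ry(q[4]);P=P+r.apply([0,0,d6])
    return P,r*Rz(q[5])
E
python3 - <<'E'
from kin import *
D=[eval(l) for l in open('log.txt')]
D.append([1.23951,.307504,1.507583,0,1.328438,-.073495,.146405,.555401,.249454,.128540573,.99170378,-.000945,-.000201])
p0=[0,.3,.3,0,.3,.2]
for d in D:
    _,r=fk(d[:6],p0);o=R.from_quat(d[9:]);print((r.inv()*o).as_rotvec().round(3))
f=lambda p:np.concatenate([fk(d[:6],p)[0]-d[6:9] for d in D])
s=LS(f,p0);print(s.x.round(4),np.abs(s.fun).max(), np.linalg.svd(s.jac)[1])
E
```

```text
[-0.    -0.     1.571]
[ 0.    -0.     1.571]
[ 0.    -0.     1.571]
[-0.     0.     1.571]
[-0.024   0.155   0.6648  0.0712  0.4261  0.3673] 0.0398998975780962 [3.9623038  2.8489589  0.37754829 0.19685049 0.04318815 0.02058543]
```

```bash
python3 - <<'E'
import re
s=open('kin.py').read()
s=s.replace("a1,d1,a2,a3,d4,d6=p","a1,d1,a2,a3,d4,d6,b,l=p").replace("[0,0,a2]","[b,l,a2]")
open('kin.py','w').write(s)
from kin import *
D=[eval(l) for l in open('log.txt')]
D.append([1.23951,.307504,1.507583,0,1.328438,-.073495,.146405,.555401,.249454,.128540573,.99170378,-.000945,-.000201])
f=lambda p:np.concatenate([fk(d[:6],p)[0]-d[6:9] for d in D])
s=LS(f,[0,.3,.3,0,.3,.2,0,0]);print(s.x.round(4),s.fun.round(4), np.linalg.svd(s.jac)[1].round(4))
E
```

```text
[0.     0.1922 0.6465 0.1092 0.4166 0.3522 0.     0.0422] [-0.  0. -0. -0.  0.  0. -0.  0. -0.  0. -0.  0.] [3.9776 3.4503 2.     0.3796 0.3081 0.184  0.0216 0.0204]
```

```bash
cat >> kin.py <<'E'
import itertools
LO=np.array([-3.12,-1.05,.14,-1.42,.1,-2.68]);HI=np.array([3.12,2.28,2.33,4.57,2.73,2.68])
def model():
    D=[eval(l) for l in open('log.txt')]
    D.append([1.23951,.307504,1.507583,0,1.328438,-.073495,.146405,.555401,.249454,.128540573,.99170378,-.000945,-.000201])
    f=lambda p:np.concatenate([fk(d[:6],p)[0]-d[6:9] for d in D])
    s=LS(f,[0,.3,.3,0,.3,.2,0,0]);return s.x
PM=model()
def fkT(q):
    P,r=fk(q,PM);return P,r*Rz(np.pi/2)
def ik(P,Rt,q0=None,n=12,seed=0):
    rng=np.random.default_rng(seed);sol=[]
    st=[q0] if q0 is not None else []
    st+=[rng.uniform(LO,HI) for _ in range(n)]
    for x in st:
        f=lambda q:(lambda a:np.r_[(a[0]-P)*5,(a[1].inv()*Rt).as_rotvec()])(fkT(q))
        s=LS(f,np.clip(x,LO+1e-3,HI-1e-3),bounds=(LO,HI),max_nfev=60)
        if s.cost<1e-7 and not any(np.abs(s.x-z).max()<.05 for z in sol): sol.append(s.x)
    return sol
E
python3 - <<'E'
from kin import *
print(PM.round(4))
for r in(.4,.9,.925,.95):
  print(r,[x.round(2).tolist() for x in ik([r,0,.2],tool(0,90),n=8)])
for az in(36.1,-53.9,126.1,-143.9):
  for pt in(0,30,45,60):
    for roll in(0,180):
      print(az,pt,roll,[x.round(2).tolist() for x in ik([.472,-.096,.075],tool(az,pt,roll))])
E
```

```text
[0.     0.1922 0.6465 0.1092 0.4166 0.3522 0.     0.0422]
0.4 [[-0.11, 0.11, 1.92, -0.0, 1.11, -1.68]]
0.9 [[-0.05, 0.83, 0.67, 0.0, 1.64, -1.62]]
0.925 [[-0.05, 0.88, 0.56, 0.0, 1.7, -1.62]]
0.95 [[-0.04, 0.93, 0.44, 0.0, 1.77, -1.62]]
36.1 0 0 [[-1.14, 1.2, 2.3, 1.39, 1.5, 1.22]]
36.1 0 180 [[-1.14, 1.2, 2.3, 1.39, 1.5, -1.92]]
36.1 30 0 []
36.1 30 180 []
36.1 45 0 [[-0.85, 0.52, 2.27, 1.32, 0.81, 2.06]]
36.1 45 180 [[-0.85, 0.52, 2.27, 1.32, 0.81, -1.08]]
36.1 60 0 [[-0.65, 0.39, 2.17, 0.94, 0.64, 2.64]]
36.1 60 180 [[-0.65, 0.39, 2.17, 0.94, 0.64, -0.5]]
-53.9 0 0 []
-53.9 0 180 []
-53.9 30 0 []
-53.9 30 180 []
-53.9 45 0 []
-53.9 45 180 []
-53.9 60 0 [[0.01, 0.38, 2.2, -1.1, 0.48, 0.36]]
-53.9 60 180 []
126.1 0 0 [[-0.56, 1.14, 1.29, 0.48, 2.22, 1.88]]
126.1 0 180 [[-0.56, 1.14, 1.29, 0.48, 2.22, -1.26]]
126.1 30 0 [[-0.54, 0.87, 1.42, 0.36, 1.84, 1.88]]
126.1 30 180 [[-0.54, 0.87, 1.42, 0.36, 1.84, -1.26]]
126.1 45 0 [[-0.51, 0.73, 1.53, 0.3, 1.62, 1.9]]
126.1 45 180 [[-0.51, 0.73, 1.53, 0.3, 1.62, -1.24]]
126.1 60 0 [[-0.46, 0.6, 1.65, 0.24, 1.37, 1.95]]
126.1 60 180 [[-0.46, 0.6, 1.65, 0.24, 1.37, -1.19]]
-143.9 0 0 [[0.09, 1.13, 1.33, -0.66, 2.14, 1.17]]
-143.9 0 180 [[0.09, 1.13, 1.33, -0.66, 2.14, -1.97]]
-143.9 30 0 [[0.06, 0.86, 1.46, -0.5, 1.77, 1.15]]
-143.9 30 180 [[0.06, 0.86, 1.46, -0.5, 1.77, -1.99]]
-143.9 45 0 [[0.01, 0.72, 1.55, -0.42, 1.55, 1.11]]
-143.9 45 180 [[0.01, 0.72, 1.55, -0.42, 1.55, -2.03]]
-143.9 60 0 [[-0.06, 0.59, 1.67, -0.33, 1.32, 1.04]]
-143.9 60 180 [[-0.06, 0.59, 1.67, -0.33, 1.32, -2.1]]
```

```bash
python3 - <<'E'
from h import *
for n in("top","side"): cv2.imwrite(f"pics/{n}2.png",manip.get_image(n))
E
```

```text
(no output)
```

View pics/side2.png

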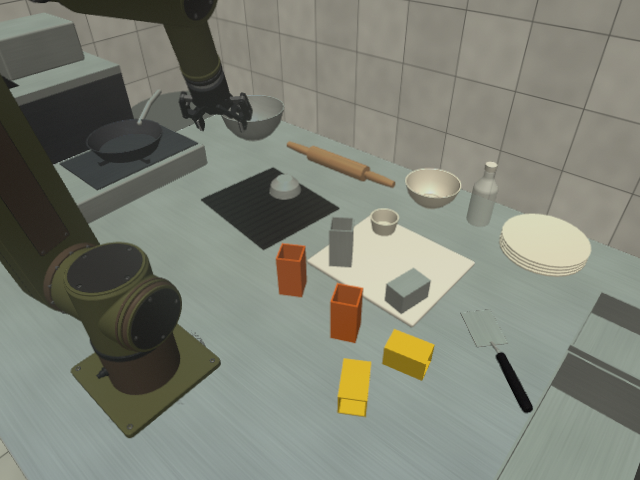

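View pics/top2.png

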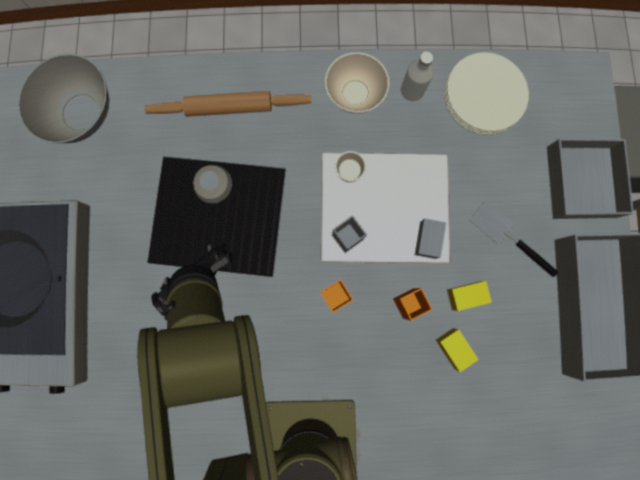

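```bash
cat log.txt|wc -l; python3 - <<'E'
from kin import *
for name,P in(('matmid',[.475,.215,.035]),('A',[.4855,.2995,.04]),('B',[.465,.141,.04]),('boardmid',[.52,-.19,.04])):
  for pt in(45,):
    for az in range(-180,180,30):
      o=[]
      for roll in(0,180):
        s=ik(P,tool(az,pt,roll),n=6); o.append([x.round(2).tolist() for x in s])
      print(name,az,pt,o)
E
```

```text
3
matmid -180 45 [[[0.23, 0.85, 1.36, 0.17, 1.7, 1.76]], [[0.23, 0.85, 1.36, 0.17, 1.7, -1.38]]]
matmid -150 45 [[[0.4, 0.86, 1.32, -0.09, 1.74, 1.47]], [[0.4, 0.86, 1.32, -0.09, 1.74, -1.67]]]
matmid -120 45 [[[0.57, 0.83, 1.41, -0.33, 1.62, 1.2]], [[0.57, 0.83, 1.41, -0.33, 1.62, -1.94]]]
matmid -90 45 [[[0.71, 0.77, 1.6, -0.58, 1.39, 1.0]], []]
matmid -60 45 [[[0.81, 0.69, 1.86, -0.88, 1.08, 0.92]], []]
matmid -30 45 [[], []]
matmid 0 45 [[], []]
matmid 30 45 [[], []]
matmid 60 45 [[], []]
matmid 90 45 [[[-0.16, 0.65, 2.04, 1.04, 0.94, 2.13]], [[-0.16, 0.65, 2.04, 1.04, 0.94, -1.01]]]
matmid 120 45 [[[-0.07, 0.72, 1.75, 0.66, 1.26, 2.14]], [[-0.07, 0.72, 1.75, 0.66, 1.26, -1.0]]]
matmid 150 45 [[[0.07, 0.79, 1.52, 0.41, 1.53, 2.0]], [[0.07, 0.79, 1.52, 0.41, 1.53, -1.14]]]
A -180 45 [[[0.33, 0.88, 1.25, 0.24, 1.76, 1.86]], [[0.33, 0.88, 1.25, 0.24, 1.76, -1.28]]]
A -150 45 [[[0.49, 0.91, 1.18, -0.02, 1.84, 1.54]], [[0.49, 0.91, 1.18, -0.02, 1.84, -1.6]]]
A -120 45 [[[0.65, 0.89, 1.24, -0.28, 1.75, 1.23]], [[0.65, 0.89, 1.24, -0.28, 1.75, -1.91]]]
A -90 45 [[[0.79, 0.82, 1.42, -0.5
[... 1434 characters left out ...]
]
boardmid -90 45 [[[0.03, 0.66, 1.93, -1.07, 0.94, 0.87]], []]
boardmid -60 45 [[[-0.04, 0.62, 2.22, 4.46, 0.66, 1.15]], [[-0.04, 0.62, 2.22, 4.46, 0.66, -1.99]]]
boardmid -30 45 [[], []]
boardmid 0 45 [[], []]
boardmid 30 45 [[[-0.9, 0.63, 2.13, 1.33, 0.8, 2.12]], [[-0.9, 0.63, 2.13, 1.33, 0.8, -1.02]]]
boardmid 60 45 [[[-0.87, 0.69, 1.83, 0.83, 1.12, 2.22]], [[-0.87, 0.69, 1.83, 0.83, 1.12, -0.92]]]
boardmid 90 45 [[[-0.76, 0.77, 1.56, 0.54, 1.44, 2.13]], [[-0.76, 0.77, 1.56, 0.54, 1.44, -1.01]]]
boardmid 120 45 [[[-0.62, 0.85, 1.34, 0.3, 1.68, 1.92]], [[-0.62, 0.85, 1.34, 0.3, 1.68, -1.22]]]
boardmid 150 45 [[[-0.46, 0.89, 1.23, 0.05, 1.8, 1.63]], [[-0.46, 0.89, 1.23, 0.05, 1.8, -1.51]]]
```

```bash
python3 - <<'E'
from kin import *
p,r,s=cur()
Rg=tool(-143.9,45,180);z=Rg.as_matrix()[:,2]
g=np.array([.472,-.096,.087]);pre=g-.1*z;print(pre,z)
t,w=plan(pre,Rg,16)
P,Q=p,r;q=s['q']
for k in range(16):
    P=P+Q.apply(t);Q=Q*R.from_rotvec(w)
    if k%5==0 or k==15:
        so=ik(P,Q,q,n=0);print(P.round(3),[x.round(2).tolist() for x in so]);q=so[0] if so else q
# short direct
for pt in(45,55,60,65,70,75):
    print(pt,[[x.round(2).tolist() for x in ik([.44,-.278,.045],tool(-11.5,pt,ro),n=25)] for ro in(0,180)])
E
```

```text
[ 0.52913351 -0.05433753  0.15771068] [-0.57133513 -0.41662474 -0.70710678]
n 16 t mm [  1.5 -17.2   8.9] a deg [ 0.07  4.46 -0.03] |t| 19.4 |a| 4.46
[0.413 0.179 0.281] [[0.18, -0.07, 1.94, 0.22, 0.93, -2.11]]
[0.465 0.111 0.235] [[0.14, 0.19, 1.72, 0.01, 1.25, -2.05]]
[0.503 0.033 0.192] [[0.11, 0.45, 1.52, -0.19, 1.53, -2.04]]
[ 0.529 -0.054  0.158] [[0.07, 0.69, 1.35, -0.4, 1.79, -2.08]]
45 [[], []]
55 [[[-0.9, 0.49, 2.32, 1.95, 0.41, 2.13]], [[-0.9, 0.49, 2.32, 1.95, 0.41, -1.01]]]
60 [[[-0.85, 0.45, 2.25, 1.55, 0.31, 2.57]], [[-0.85, 0.45, 2.25, 1.55, 0.31, -0.57]]]
65 [[], [[-0.81, 0.43, 2.19, 1.01, 0.29, 0.01]]]
70 [[[-0.77, 0.42, 2.12, 0.57, 0.35, -2.65]], [[-0.77, 0.42, 2.12, 0.57, 0.35, 0.49]]]
75 [[[-0.73, 0.42, 2.06, 0.31, 0.45, -2.37]], [[-0.73, 0.42, 2.06, 0.31, 0.45, 0.77]]]
```

Request:
arm_command([
  {"tx": 1.5, "ty": -17, "tz": 9, "ax": 0, "ay": 4.5, "az": 0, "jaw": 85},
  {"tx": 1.5, "ty": -17, "tz": 9, "ax": 0, "ay": 4.5, "az": 0, "jaw": 85},
  {"tx": 1.5, "ty": -17, "tz": 9, "ax": 0, "ay": 4.5, "az": 0, "jaw": 85},
  {"tx": 1.5, "ty": -17, "tz": 9, "ax": 0, "ay": 4.5, "az": 0, "jaw": 85},
  {"tx": 1.5, "ty": -17, "tz": 9, "ax": 0, "ay": 4.5, "az": 0, "jaw": 85},
  {"tx": 1.5, "ty": -17, "tz": 9, "ax": 0, "ay": 4.5, "az": 0, "jaw": 85},
  {"tx": 1.5, "ty": -17, "tz": 9, "ax": 0, "ay": 4.5, "az": 0, "jaw": 85},
  {"tx": 1.5, "ty": -17, "tz": 9, "ax": 0, "ay": 4.5, "az": 0, "jaw": 85},
])

```text
t: 2.03
position: [0.4773, 0.0859, 0.2136]
tcp_rot: [-0.307, 0.948, -0.018, -0.086]
wrist_force: [-0.1, -0.5, -0.4]
finger_gap: 0.0849
```

```bash
python3 log.py
```

```text
2.03 q [ 0.14  0.3   1.63 -0.07  1.37 -2.04] p [0.4773 0.0859 0.2136] F [-0.1 -0.5 -0.4] gap 0.0849
z [-0.152 -0.086 -0.985] y [-0.585  0.811  0.019]
```

Request:
arm_command([
  {"tx": 1.5, "ty": -17, "tz": 9, "ax": 0, "ay": 4.5, "az": 0, "jaw": 85},
  {"tx": 1.5, "ty": -17, "tz": 9, "ax": 0, "ay": 4.5, "az": 0, "jaw": 85},
  {"tx": 1.5, "ty": -17, "tz": 9, "ax": 0, "ay": 4.5, "az": 0, "jaw": 85},
  {"tx": 1.5, "ty": -17, "tz": 9, "ax": 0, "ay": 4.5, "az": 0, "jaw": 85},
  {"tx": 1.5, "ty": -17, "tz": 9, "ax": 0, "ay": 4.5, "az": 0, "jaw": 85},
  {"tx": 1.5, "ty": -17, "tz": 9, "ax": 0, "ay": 4.5, "az": 0, "jaw": 85},
  {"tx": 1.5, "ty": -17, "tz": 9, "ax": 0, "ay": 4.5, "az": 0, "jaw": 85},
])

```text
t: 2.62
position: [0.5189, -0.0294, 0.158]
tcp_rot: [-0.291, 0.889, -0.101, -0.34]
wrist_force: [0.1, -0.3, -0.8]
finger_gap: 0.0849
```

```bash
python3 log.py; python3 - <<'E'
from kin import *
print(PM.round(4))
Rg=tool(-143.9,45,180);z=Rg.as_matrix()[:,2]
g=np.array([.472,-.096,.087])
plan(g-.1*z,Rg,2); plan(g,Rg,6)
cv2.imwrite('pics/s3.png',manip.get_image('side'))
E
```

```text
2.62 q [ 0.09  0.65  1.38 -0.34  1.75 -2.07] p [ 0.5189 -0.0294  0.158 ] F [ 0.1 -0.3 -0.8] gap 0.0849
z [-0.545 -0.377 -0.749] y [-0.586  0.81   0.018]
[0.     0.1922 0.6465 0.1092 0.4166 0.3522 0.     0.0422]
n 2 t mm [  2.4 -13.1   2.1] a deg [0.47 1.74 0.27] |t| 13.5 |a| 1.82
n 6 t mm [ 1.4 -4.5 17.4] a deg [0.16 0.58 0.09] |t| 18.0 |a| 0.61
```

View pics/s3.png

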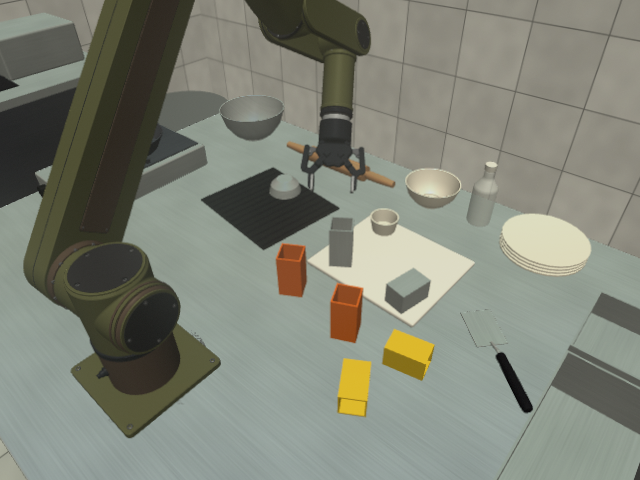

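Request:
arm_command([
  {"tx": 2.5, "ty": -13, "tz": 2, "ax": 0.5, "ay": 1.7, "az": 0.3, "jaw": 85},
  {"tx": 2.5, "ty": -13, "tz": 2, "ax": 0.5, "ay": 1.7, "az": 0.3, "jaw": 85},
  {"tx": 0, "ty": 0, "tz": 10, "ax": 0, "ay": 0, "az": 0, "jaw": 85},
])

```text
t: 2.92
position: [0.5249, -0.0587, 0.1505]
tcp_rot: [-0.286, 0.88, -0.119, -0.361]
wrist_force: [1.3, -0.5, 0.1]
finger_gap: 0.0849
```

```bash
python3 log.py; python3 - <<'E'
from kin import *
Rg=tool(-143.9,45,180)
g=np.array([.472,-.096,.087]);plan(g,Rg,5)
E
```

```text
2.92 q [ 0.06  0.69  1.37 -0.4   1.76 -2.08] p [ 0.5249 -0.0587  0.1505] F [ 1.3 -0.5  0.1] gap 0.0849
z [-0.566 -0.416 -0.712] y [-0.589  0.808 -0.003]
n 5 t mm [ 0.2  0.2 18.1] a deg [-0.03  0.07 -0.02] |t| 18.1 |a| 0.08
```

Request:
arm_command([
  {"tx": 0, "ty": 0, "tz": 18, "ax": 0, "ay": 0, "az": 0, "jaw": 85},
  {"tx": 0, "ty": 0, "tz": 18, "ax": 0, "ay": 0, "az": 0, "jaw": 85},
  {"tx": 0, "ty": 0, "tz": 18, "ax": 0, "ay": 0, "az": 0, "jaw": 85},
  {"tx": 0, "ty": 0, "tz": 18, "ax": 0, "ay": 0, "az": 0, "jaw": 85},
  {"tx": 0, "ty": 0, "tz": 16, "ax": 0, "ay": 0, "az": 0, "jaw": 85},
  {"tx": 0, "ty": 0, "tz": 0, "ax": 0, "ay": 0, "az": 0, "jaw": 85},
])

```text
t: 3.42
position: [0.4686, -0.0948, 0.0877]
tcp_rot: [-0.286, 0.879, -0.116, -0.364]
wrist_force: [-0.2, -0.3, 0.2]
finger_gap: 0.085
```

```bash
python3 log.py; python3 - <<'E'
from h import *
a=manip.get_image('side');b=manip.get_image('top')
c=cv2.resize(a[150:300,270:420],(400,400),interpolation=3);d=cv2.resize(b[160:290,290:420],(400,400),interpolation=3)
cv2.imwrite('pics/g1.png',np.hstack([c,d]))
E
```

```text
3.42 q [ 0.01  0.7   1.55 -0.42  1.57 -2.04] p [ 0.4686 -0.0948  0.0877] F [-0.2 -0.3  0.2] gap 0.085
z [-0.573 -0.413 -0.708] y [-0.587  0.809  0.004]
```

View pics/g1.png

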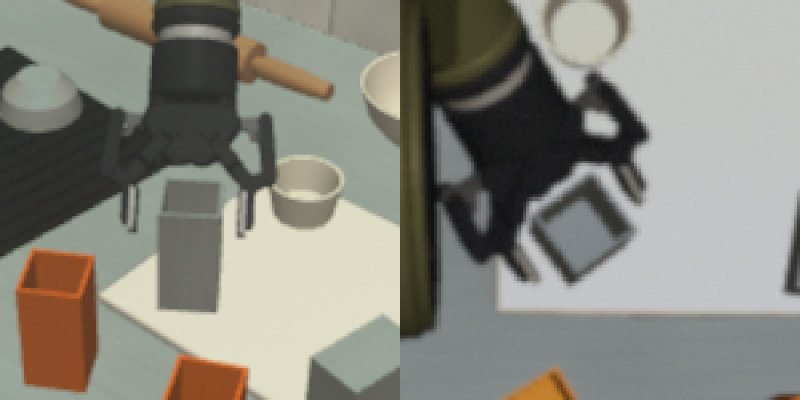

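The side view shows the pot centred between the pads, so I close.

Request:
arm_command([
  {"tx": 0, "ty": 0, "tz": 0, "ax": 0, "ay": 0, "az": 0, "jaw": 40},
  {"tx": 0, "ty": 0, "tz": 0, "ax": 0, "ay": 0, "az": 0, "jaw": 40},
  {"tx": 0, "ty": 0, "tz": 0, "ax": 0, "ay": 0, "az": 0, "jaw": 40},
  {"tx": 0, "ty": 0, "tz": 0, "ax": 0, "ay": 0, "az": 0, "jaw": 40},
  {"tx": 0, "ty": 0, "tz": 0, "ax": 0, "ay": 0, "az": 0, "jaw": 40},
  {"tx": 0, "ty": 0, "tz": 0, "ax": 0, "ay": 0, "az": 0, "jaw": 40},
], newtons=60)

```text
t: 4.02
position: [0.474, -0.0948, 0.0896]
tcp_rot: [-0.286, 0.88, -0.118, -0.36]
wrist_force: [3.2, 2.0, 5.3]
finger_gap: 0.0511
```

```bash
cat >> kin.py <<'E'
def chain(wps,show=1):
    """wps: list of (P,R,n) ; prints increments and joint path"""
    P,Q,s=cur();q=s['q'];qp=q
    for (P1,R1,n) in wps:
        t,w=plan(P1,R1,n,P,Q)
        mx=0;zm=9
        for k in range(n):
            P=P+Q.apply(t);Q=Q*R.from_rotvec(w);zm=min(zm,P[2])
            so=ik(P,Q,q,n=0)
            if not so: print('  no ik at',k,P.round(3));continue
            mx=np.maximum(mx,np.abs(so[0]-q));q=so[0]
        print('  end',P.round(3),'q',q.round(2),'maxrate frac',(mx*12/np.array([2.57,2.57,3.14,3.14,3.14,3.14])).round(2),'zmin',zm.round(3))
E
python3 log.py; python3 - <<'E'
from kin import *
p,r,s=cur()
chain([(p+[0,0,.09],r,3),([.475,.05,.2],tool(-105,45,270),15),([.4625,.237,.12],tool(-60,45,360),14),([.4625,.237,.033],tool(-60,45,360),6)])
E
```

```text
4.02 q [ 0.01  0.7   1.54 -0.42  1.57 -2.04] p [ 0.474  -0.0948  0.0896] F [3.2 2.  5.3] gap 0.0511
z [-0.567 -0.414 -0.712] y [-0.589  0.808 -0.001]
n 3 t mm [ 21.1  -0.  -21.4] a deg [0. 0. 0.] |t| 30.0 |a| 0.0
  end [ 0.474 -0.095  0.18 ] q [ 0.01  0.6   1.48 -0.42  1.73 -2.11] maxrate frac [0.   0.17 0.09 0.01 0.2  0.09] zmin 0.12
n 15 t mm [-0.  8. -6.] a deg [ 1.36 -1.32  4.04] |t| 10.0 |a| 4.46
  end [0.475 0.05  0.2  ] q [ 0.43  0.5   1.61 -0.58  1.59 -0.72] maxrate frac [0.15 0.1  0.06 0.07 0.07 0.37] zmin 0.184
n 14 t mm [ 9.3 11.2 -3.6] a deg [-1.65 -1.65  3.99] |t| 14.9 |a| 4.62
  end [0.462 0.237 0.12 ] q [ 0.85  0.56  1.79 -0.79  1.23  0.78] maxrate frac [0.16 0.11 0.1  0.12 0.15 0.44] zmin 0.12
n 6 t mm [10.3 -0.  10.3] a deg [-0.  0. -0.] |t| 14.5 |a| 0.0
  end [0.462 0.237 0.033] q [ 0.85  0.7   1.84 -0.85  1.1   0.92] maxrate frac [0.   0.11 0.04 0.04 0.09 0.1 ] zmin 0.033
```

Request:
arm_command([
  {"tx": 21, "ty": 0, "tz": -21, "ax": 0, "ay": 0, "az": 0, "jaw": 40},
  {"tx": 21, "ty": 0, "tz": -21, "ax": 0, "ay": 0, "az": 0, "jaw": 40},
  {"tx": 21, "ty": 0, "tz": -21, "ax": 0, "ay": 0, "az": 0, "jaw": 40},
])

```text
t: 4.27
position: [0.4721, -0.095, 0.1779]
tcp_rot: [-0.287, 0.879, -0.117, -0.362]
wrist_force: [0.3, -0.4, -2.7]
finger_gap: 0.0514
```

```bash
python3 log.py; python3 - <<'E'
from kin import *
cv2.imwrite('pics/s4.png',manip.get_image('side')[60:420,200:560])
chain([([.475,.05,.2],tool(-105,45,270),10)])
E
```

```text
4.27 q [ 0.01  0.6   1.48 -0.42  1.73 -2.11] p [ 0.4721 -0.095   0.1779] F [ 0.3 -0.4 -2.7] gap 0.0514
z [-0.57  -0.413 -0.711] y [-0.589  0.808  0.002]
n 10 t mm [-0.4 12.2 -8.6] a deg [ 2.03 -1.97  6.04] |t| 15.0 |a| 6.67
  end [0.475 0.05  0.2  ] q [ 0.43  0.5   1.61 -0.58  1.59 -0.72] maxrate frac [0.22 0.15 0.09 0.1  0.11 0.56] zmin 0.19
```

View pics/s4.png

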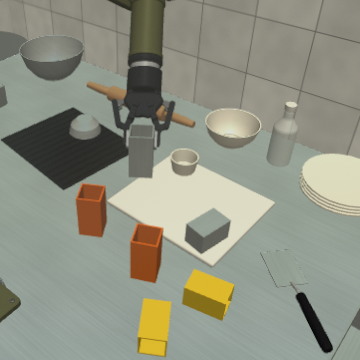

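The pot is held and lifted, with the force showing its weight. Now the roll.

Request:
arm_command([
  {"tx": -0.5, "ty": 12, "tz": -8.5, "ax": 2, "ay": -2, "az": 6, "jaw": 40},
  {"tx": -0.5, "ty": 12, "tz": -8.5, "ax": 2, "ay": -2, "az": 6, "jaw": 40},
  {"tx": -0.5, "ty": 12, "tz": -8.5, "ax": 2, "ay": -2, "az": 6, "jaw": 40},
  {"tx": -0.5, "ty": 12, "tz": -8.5, "ax": 2, "ay": -2, "az": 6, "jaw": 40},
  {"tx": -0.5, "ty": 12, "tz": -8.5, "ax": 2, "ay": -2, "az": 6, "jaw": 40},
  {"tx": -0.5, "ty": 12, "tz": -8.5, "ax": 2, "ay": -2, "az": 6, "jaw": 40},
  {"tx": -0.5, "ty": 12, "tz": -8.5, "ax": 2, "ay": -2, "az": 6, "jaw": 40},
  {"tx": -0.5, "ty": 12, "tz": -8.5, "ax": 2, "ay": -2, "az": 6, "jaw": 40},
  {"tx": -0.5, "ty": 12, "tz": -8.5, "ax": 2, "ay": -2, "az": 6, "jaw": 40},
  {"tx": -0.5, "ty": 12, "tz": -8.5, "ax": 2, "ay": -2, "az": 6, "jaw": 40},
])

```text
t: 5.15
position: [0.4739, 0.0487, 0.1942]
tcp_rot: [0.119, 0.918, -0.375, -0.05]
wrist_force: [-0.0, 1.1, -2.9]
finger_gap: 0.0512
```

```bash
python3 log.py; python3 - <<'E'
from kin import *
chain([([.4625,.237,.10],tool(-60,45,360),10),([.4625,.237,.035],tool(-60,45,360),5)])
E
```

```text
5.15 q [ 0.42  0.5   1.62 -0.57  1.57 -0.72] p [0.4739 0.0487 0.1942] F [-0.   1.1 -2.9] gap 0.0512
z [-0.181 -0.677 -0.713] y [ 0.18   0.69  -0.701]
n 10 t mm [13.3 16.7 -3.9] a deg [-2.26 -2.34  5.6 ] |t| 21.7 |a| 6.48
  end [0.462 0.237 0.1  ] q [ 0.85  0.59  1.8  -0.8   1.2   0.81] maxrate frac [0.22 0.16 0.15 0.18 0.22 0.63] zmin 0.1
n 5 t mm [9.2 0.  9.2] a deg [-0. -0. -0.] |t| 13.0 |a| 0.0
  end [0.462 0.237 0.035] q [ 0.85  0.7   1.84 -0.85  1.11  0.92] maxrate frac [0.   0.1  0.03 0.04 0.07 0.09] zmin 0.035
```

Request:
arm_command([
  {"tx": 13.5, "ty": 16.5, "tz": -4, "ax": -2.3, "ay": -2.3, "az": 5.6, "jaw": 40},
  {"tx": 13.5, "ty": 16.5, "tz": -4, "ax": -2.3, "ay": -2.3, "az": 5.6, "jaw": 40},
  {"tx": 13.5, "ty": 16.5, "tz": -4, "ax": -2.3, "ay": -2.3, "az": 5.6, "jaw": 40},
  {"tx": 13.5, "ty": 16.5, "tz": -4, "ax": -2.3, "ay": -2.3, "az": 5.6, "jaw": 40},
  {"tx": 13.5, "ty": 16.5, "tz": -4, "ax": -2.3, "ay": -2.3, "az": 5.6, "jaw": 40},
  {"tx": 13.5, "ty": 16.5, "tz": -4, "ax": -2.3, "ay": -2.3, "az": 5.6, "jaw": 40},
  {"tx": 13.5, "ty": 16.5, "tz": -4, "ax": -2.3, "ay": -2.3, "az": 5.6, "jaw": 40},
  {"tx": 13.5, "ty": 16.5, "tz": -4, "ax": -2.3, "ay": -2.3, "az": 5.6, "jaw": 40},
  {"tx": 13.5, "ty": 16.5, "tz": -4, "ax": -2.3, "ay": -2.3, "az": 5.6, "jaw": 40},
  {"tx": 13.5, "ty": 16.5, "tz": -4, "ax": -2.3, "ay": -2.3, "az": 5.6, "jaw": 40},
])

```text
t: 5.98
position: [0.4589, 0.2372, 0.1012]
tcp_rot: [0.464, 0.802, -0.187, 0.327]
wrist_force: [1.0, -1.1, -2.4]
finger_gap: 0.0514
```

```bash
python3 log.py; python3 - <<'E'
from kin import *
cv2.imwrite('pics/s5.png',manip.get_image('side')[0:400,100:640])
chain([([.4625,.237,.04],tool(-60,45,360),4)])
E
```

```text
5.98 q [ 0.86  0.58  1.81 -0.79  1.19  0.81] p [0.4589 0.2372 0.1012] F [ 1.  -1.1 -2.4] gap 0.0514
z [ 0.351 -0.603 -0.716] y [0.866 0.5   0.004]
n 4 t mm [ 9.3 -0.  11.4] a deg [ 0.11 -0.21 -0.1 ] |t| 14.7 |a| 0.26
  end [0.462 0.237 0.04 ] q [ 0.85  0.69  1.83 -0.84  1.11  0.91] maxrate frac [0.01 0.12 0.03 0.05 0.07 0.09] zmin 0.04
```

View pics/s5.png

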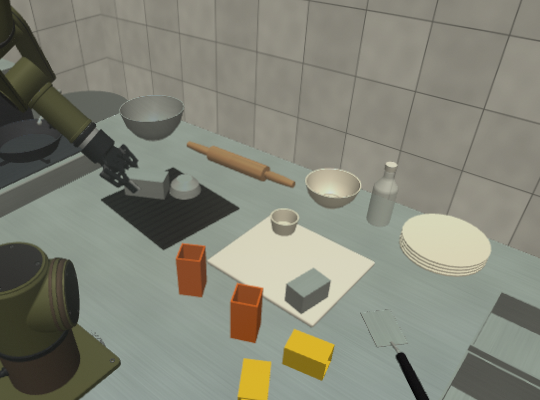

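Request:
arm_command([
  {"tx": 9.5, "ty": 0, "tz": 11.5, "ax": 0.1, "ay": -0.2, "az": 0, "jaw": 40},
  {"tx": 9.5, "ty": 0, "tz": 11.5, "ax": 0.1, "ay": -0.2, "az": 0, "jaw": 40},
  {"tx": 9.5, "ty": 0, "tz": 11.5, "ax": 0.1, "ay": -0.2, "az": 0, "jaw": 40},
  {"tx": 9.5, "ty": 0, "tz": 11.5, "ax": 0.1, "ay": -0.2, "az": 0, "jaw": 40},
  {"tx": 0, "ty": 0, "tz": 0, "ax": 0, "ay": 0, "az": 0, "jaw": 40},
])

```text
t: 6.45
position: [0.4609, 0.2311, 0.0396]
tcp_rot: [0.461, 0.8, -0.196, 0.329]
wrist_force: [-0.1, 0.1, -4.1]
finger_gap: 0.0516
```

Request:
arm_command([
  {"tx": 1.5, "ty": 0, "tz": 1.5, "ax": 0, "ay": 0, "az": 0, "jaw": 40},
  {"tx": 1.5, "ty": 0, "tz": 1.5, "ax": 0, "ay": 0, "az": 0, "jaw": 40},
  {"tx": 0, "ty": 0, "tz": 0, "ax": 0, "ay": 0, "az": 0, "jaw": 40},
])

```text
t: 6.7
position: [0.4624, 0.2319, 0.0387]
tcp_rot: [0.462, 0.8, -0.194, 0.33]
wrist_force: [0.0, 0.4, -3.4]
finger_gap: 0.0516
```

```bash
python3 log.py
```

```text
6.7 q [ 0.85  0.69  1.84 -0.84  1.11  0.91] p [0.4624 0.2319 0.0387] F [ 0.   0.4 -3.4] gap 0.0516
z [ 0.349 -0.616 -0.706] y [ 0.868  0.497 -0.005]
```

Request:
arm_command([
  {"tx": 2, "ty": 0, "tz": 2, "ax": 0, "ay": 0, "az": 0, "jaw": 40},
  {"tx": 0, "ty": 0, "tz": 0, "ax": 0, "ay": 0, "az": 0, "jaw": 40},
])

```text
t: 6.87
position: [0.4624, 0.2319, 0.0359]
tcp_rot: [0.462, 0.8, -0.194, 0.331]
wrist_force: [-0.7, -0.2, -2.1]
finger_gap: 0.0515
```

Request:
arm_command([
  {"tx": 1.5, "ty": 0, "tz": 1.5, "ax": 0, "ay": 0, "az": 0, "jaw": 40},
  {"tx": 0, "ty": 0, "tz": 0, "ax": 0, "ay": 0, "az": 0, "jaw": 40},
])

```text
t: 7.03
position: [0.4622, 0.2318, 0.0336]
tcp_rot: [0.462, 0.8, -0.194, 0.331]
wrist_force: [0.2, 0.3, -3.4]
finger_gap: 0.0517
```

Request:
arm_command([
  {"tx": 1.5, "ty": 0, "tz": 1.5, "ax": 0, "ay": 0, "az": 0, "jaw": 40},
  {"tx": 0, "ty": 0, "tz": 0, "ax": 0, "ay": 0, "az": 0, "jaw": 40},
])

```text
t: 7.2
position: [0.4625, 0.2317, 0.0322]
tcp_rot: [0.462, 0.799, -0.195, 0.331]
wrist_force: [-2.4, 1.1, 1.8]
finger_gap: 0.0516
```

Request:
arm_command([
  {"tx": 1, "ty": 0, "tz": 1, "ax": 0, "ay": 0, "az": 0, "jaw": 40},
  {"tx": 0, "ty": 0, "tz": 0, "ax": 0, "ay": 0, "az": 0, "jaw": 40},
])

```text
t: 7.37
position: [0.4625, 0.2316, 0.0321]
tcp_rot: [0.462, 0.799, -0.195, 0.332]
wrist_force: [-4.1, 5.7, 10.5]
finger_gap: 0.0512
```

Request:
arm_command([
  {"tx": 0, "ty": 0, "tz": 0, "ax": 0, "ay": 0, "az": 0, "jaw": 85},
  {"tx": 0, "ty": 0, "tz": 0, "ax": 0, "ay": 0, "az": 0, "jaw": 85},
  {"tx": 0, "ty": 0, "tz": 0, "ax": 0, "ay": 0, "az": 0, "jaw": 85},
  {"tx": 0, "ty": 0, "tz": -8, "ax": 0, "ay": 0, "az": 0, "jaw": 85},
  {"tx": 0, "ty": 0, "tz": -30, "ax": 0, "ay": 0, "az": 0, "jaw": 85},
  {"tx": 0, "ty": 0, "tz": -40, "ax": 0, "ay": 0, "az": 0, "jaw": 85},
  {"tx": 0, "ty": 0, "tz": -30, "ax": 0, "ay": 0, "az": 0, "jaw": 85},
])

```text
t: 7.95
position: [0.4238, 0.2993, 0.1075]
tcp_rot: [0.462, 0.8, -0.195, 0.33]
wrist_force: [0.7, 0.4, 0.4]
finger_gap: 0.0848
```

```bash
python3 log.py; python3 - <<'E'
from kin import *
a=manip.get_image('side');b=manip.get_image('top')
cv2.imwrite('pics/g6.png',np.hstack([cv2.resize(a[130:270,180:350],None,fx=2.35,fy=3.5,interpolation=3),cv2.resize(b[150:290,140:300],None,fx=2.5,fy=3.5,interpolation=3)]))
E
```

```text
7.95 q [ 0.97  0.61  1.72 -0.72  1.31  0.82] p [0.4238 0.2993 0.1075] F [0.7 0.4 0.4] gap 0.0848
z [ 0.348 -0.617 -0.706] y [ 0.868  0.497 -0.006]
```

View pics/g6.png

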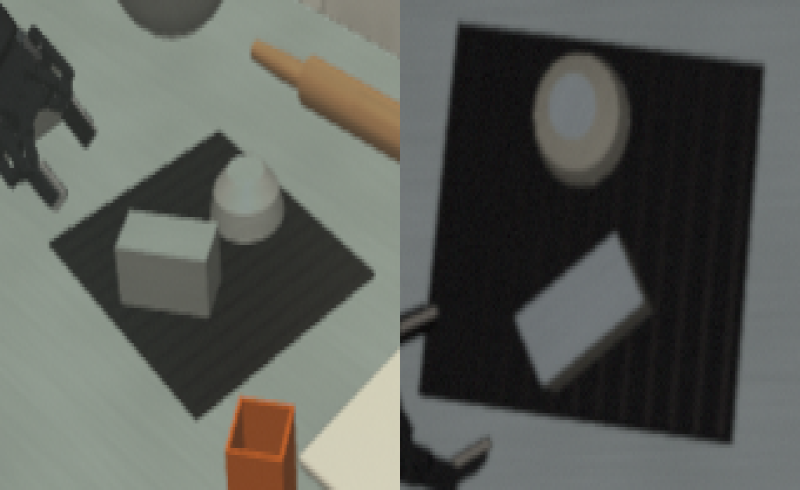

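```bash
python3 - <<'E'
from kin import *
uv=np.array([(615,232),(646,303),(548,385),(515,318)],float);uv=np.c_[140+(uv[:,0]-400)/2.5,150+uv[:,1]/3.5]
c=atz('top',uv,.057);print(c.round(4),c.mean(0).round(4)); d=c[0]-c[3];print(np.degrees(np.arctan2(*(c[2]-c[1])[1::-1])),np.degrees(np.arctan2(d[1],d[0])),np.linalg.norm(d),np.linalg.norm(c[0]-c[1]))
p,r,s=cur()
print('tool az',np.degrees(np.arctan2(-.617,.348)))
E
```

```text
[[0.5222 0.1789 0.057 ]
 [0.4757 0.1511 0.057 ]
 [0.4252 0.2394 0.057 ]
 [0.4689 0.2695 0.057 ]] [0.473  0.2097 0.057 ]
119.72297208057462 -59.531384788682324 0.10515296789439138 0.054216167925282895
tool az -60.57615630713766
```

```bash
python3 - <<'E'
from kin import *
Rg=tool(119.7,45,180);z=Rg.as_matrix()[:,2];g=np.array([.485,.190,.033])
p,r,s=cur()
mid=tool(119.7,90,180)
chain([([.46,.235,.20],mid,7),(g-.09*z,Rg,7),(g,Rg,5)])
E
```

```text
n 7 t mm [-15.8  -0.5  -7.2] a deg [0.03 6.41 0.04] |t| 17.4 |a| 6.41
  end [0.46  0.235 0.2  ] q [ 0.39  0.27  1.7   0.    1.17 -0.13] maxrate frac [0.49 0.35 0.05 0.47 0.2  0.6 ] zmin 0.125
n 7 t mm [-20.9  -0.1   8.7] a deg [ 0.    6.43 -0.  ] |t| 22.7 |a| 6.43
  end [0.517 0.135 0.097] q [-0.19  0.67  1.62  0.57  1.46 -0.95] maxrate frac [0.54 0.39 0.1  0.45 0.23 0.62] zmin 0.097
n 5 t mm [ 0. -0. 18.] a deg [-0. -0. -0.] |t| 18.0 |a| 0.0
  end [0.485 0.19  0.033] q [-0.11  0.73  1.73  0.64  1.28 -1.01] maxrate frac [0.08 0.07 0.1  0.06 0.14 0.05] zmin 0.033
```

Request:
arm_command([
  {"tx": -16, "ty": 0, "tz": -7, "ax": 0, "ay": 6.4, "az": 0, "jaw": 85},
  {"tx": -16, "ty": 0, "tz": -7, "ax": 0, "ay": 6.4, "az": 0, "jaw": 85},
  {"tx": -16, "ty": 0, "tz": -7, "ax": 0, "ay": 6.4, "az": 0, "jaw": 85},
  {"tx": -16, "ty": 0, "tz": -7, "ax": 0, "ay": 6.4, "az": 0, "jaw": 85},
  {"tx": -16, "ty": 0, "tz": -7, "ax": 0, "ay": 6.4, "az": 0, "jaw": 85},
  {"tx": -16, "ty": 0, "tz": -7, "ax": 0, "ay": 6.4, "az": 0, "jaw": 85},
  {"tx": -16, "ty": 0, "tz": -7, "ax": 0, "ay": 6.4, "az": 0, "jaw": 85},
])

```text
t: 8.63
position: [0.4636, 0.2307, 0.1982]
tcp_rot: [0.501, 0.865, -0.001, -0.0]
wrist_force: [-0.0, -0.9, -1.1]
finger_gap: 0.085
```

Request:
arm_command([
  {"tx": -21, "ty": 0, "tz": 8.5, "ax": 0, "ay": 6.4, "az": 0, "jaw": 85},
  {"tx": -21, "ty": 0, "tz": 8.5, "ax": 0, "ay": 6.4, "az": 0, "jaw": 85},
  {"tx": -21, "ty": 0, "tz": 8.5, "ax": 0, "ay": 6.4, "az": 0, "jaw": 85},
  {"tx": -21, "ty": 0, "tz": 8.5, "ax": 0, "ay": 6.4, "az": 0, "jaw": 85},
  {"tx": -21, "ty": 0, "tz": 8.5, "ax": 0, "ay": 6.4, "az": 0, "jaw": 85},
  {"tx": -21, "ty": 0, "tz": 8.5, "ax": 0, "ay": 6.4, "az": 0, "jaw": 85},
  {"tx": -21, "ty": 0, "tz": 8.5, "ax": 0, "ay": 6.4, "az": 0, "jaw": 85},
])

```text
t: 9.22
position: [0.522, 0.1275, 0.095]
tcp_rot: [0.465, 0.799, 0.19, -0.33]
wrist_force: [0.3, 0.0, -0.1]
finger_gap: 0.085
```

```bash
python3 log.py; python3 - <<'E'
from kin import *
Rg=tool(119.7,45,180);z=Rg.as_matrix()[:,2];g=np.array([.485,.190,.033])
chain([(g-.08*z,Rg,2),(g,Rg,5)])
E
```

```text
9.22 q [-0.2   0.67  1.6   0.56  1.47 -0.95] p [0.522  0.1275 0.095 ] F [ 0.3  0.  -0.1] gap 0.085
z [-0.351  0.61  -0.71 ] y [ 0.869  0.495 -0.004]
n 2 t mm [ 3.8 -0.6  7.6] a deg [-0.06  0.14 -0.09] |t| 8.5 |a| 0.17
  end [0.513 0.141 0.09 ] q [-0.18  0.67  1.63  0.58  1.44 -0.96] maxrate frac [0.04 0.   0.06 0.03 0.05 0.02] zmin 0.09
n 5 t mm [-0.  0. 16.] a deg [-0. -0. -0.] |t| 16.0 |a| 0.0
  end [0.485 0.19  0.033] q [-0.11  0.73  1.73  0.64  1.28 -1.01] maxrate frac [0.07 0.06 0.08 0.06 0.12 0.04] zmin 0.033
```

Request:
arm_command([
  {"tx": 4, "ty": -0.5, "tz": 7.5, "ax": 0, "ay": 0, "az": 0, "jaw": 85},
  {"tx": 4, "ty": -0.5, "tz": 7.5, "ax": 0, "ay": 0, "az": 0, "jaw": 85},
  {"tx": 0, "ty": 0, "tz": 16, "ax": 0, "ay": 0, "az": 0, "jaw": 85},
  {"tx": 0, "ty": 0, "tz": 16, "ax": 0, "ay": 0, "az": 0, "jaw": 85},
  {"tx": 0, "ty": 0, "tz": 16, "ax": 0, "ay": 0, "az": 0, "jaw": 85},
  {"tx": 0, "ty": 0, "tz": 16, "ax": 0, "ay": 0, "az": 0, "jaw": 85},
  {"tx": 0, "ty": 0, "tz": 14, "ax": 0, "ay": 0, "az": 0, "jaw": 85},
  {"tx": 0, "ty": 0, "tz": 0, "ax": 0, "ay": 0, "az": 0, "jaw": 85},
])

```text
t: 9.88
position: [0.4811, 0.193, 0.0361]
tcp_rot: [0.464, 0.801, 0.186, -0.33]
wrist_force: [-0.4, -0.6, -0.5]
finger_gap: 0.085
```

```bash
python3 log.py; python3 - <<'E'
from h import *
a=manip.get_image('side');b=manip.get_image('top')
c=cv2.resize(a[150:270,200:320],(400,400),interpolation=3);d=cv2.resize(b[170:290,180:300],(400,400),interpolation=3)
cv2.imwrite('pics/g7.png',np.hstack([c,d]))
E
```

```text
9.88 q [-0.1   0.72  1.74  0.63  1.28 -1.  ] p [0.4811 0.193  0.0361] F [-0.4 -0.6 -0.5] gap 0.085
z [-0.356  0.604 -0.713] y [ 0.866  0.501 -0.007]
```

View pics/g7.png

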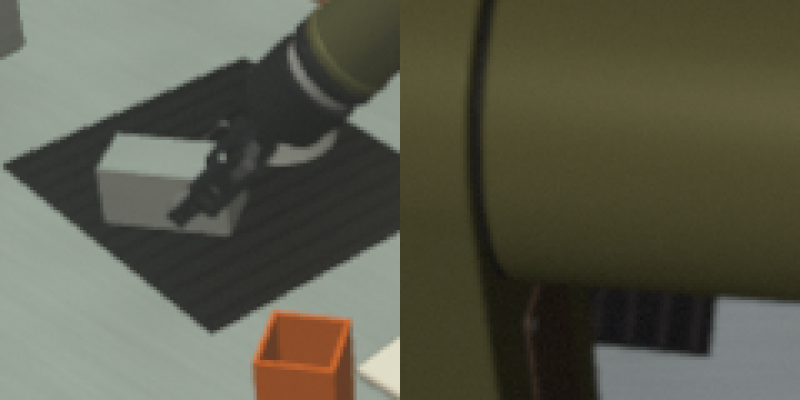

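Request:
arm_command([
  {"tx": 0, "ty": 0, "tz": 0, "ax": 0, "ay": 0, "az": 0, "jaw": 40},
  {"tx": 0, "ty": 0, "tz": 0, "ax": 0, "ay": 0, "az": 0, "jaw": 40},
  {"tx": 0, "ty": 0, "tz": 0, "ax": 0, "ay": 0, "az": 0, "jaw": 40},
  {"tx": 0, "ty": 0, "tz": 0, "ax": 0, "ay": 0, "az": 0, "jaw": 40},
  {"tx": 0, "ty": 0, "tz": 0, "ax": 0, "ay": 0, "az": 0, "jaw": 40},
  {"tx": 0, "ty": 0, "tz": 0, "ax": 0, "ay": 0, "az": 0, "jaw": 40},
], newtons=60)

```text
t: 10.48
position: [0.4857, 0.1903, 0.0359]
tcp_rot: [0.465, 0.8, 0.189, -0.328]
wrist_force: [0.7, -1.2, 6.2]
finger_gap: 0.0515
```

```bash
python3 log.py; python3 - <<'E'
from kin import *
p,r,s=cur()
m=np.array([-.495,.869,0]);print('grip from floor mm', 52.5-1e3*((np.array([.474,.2095,0])-p)@m))
print([x.round(2) for az in (-150,-120,-90,180) for x in ik([.4855,.2995,.08],tool(az,45,0),n=10)])
A=np.array([.4855,.2995])
for az in(-157.5,):
  chain([(p+[0,0,.12],r,4),([.48,.25,.19],tool(160,45,270),11),([A[0],A[1],.15],tool(az,45,360),11)])
E
```

```text
10.48 q [-0.11  0.72  1.73  0.63  1.28 -1.  ] p [0.4857 0.1903 0.0359] F [ 0.7 -1.2  6.2] gap 0.0515
z [-0.35   0.607 -0.713] y [ 0.868  0.497 -0.003]
grip from floor mm 30.028658801751767
[array([ 0.49,  0.87,  1.16, -0.02,  1.9 ,  1.54]), array([ 0.65,  0.84,  1.22, -0.29,  1.81,  1.21]), array([ 0.79,  0.77,  1.4 , -0.52,  1.58,  0.95]), array([0.33, 0.84, 1.24, 0.24, 1.82, 1.87])]
n 4 t mm [ 21.   -0.1 -21.4] a deg [0. 0. 0.] |t| 30.0 |a| 0.0
  end [0.486 0.19  0.156] q [-0.11  0.55  1.66  0.6   1.48 -0.86] maxrate frac [0.   0.21 0.09 0.04 0.2  0.14] zmin 0.066
n 11 t mm [ 6.6 -0.5  0. ] a deg [ 1.9  -1.85  5.41] |t| 6.6 |a| 6.02
  end [0.48 0.25 0.19] q [0.17 0.65 1.33 0.37 1.86 0.49] maxrate frac [0.14 0.12 0.14 0.13 0.18 0.51] zmin 0.161
n 11 t mm [ 5.4 -1.   2.7] a deg [-2.   -2.    5.26] |t| 6.1 |a| 5.97
  end [0.485 0.3   0.15 ] q [0.45 0.8  1.12 0.05 2.01 1.63] maxrate frac [0.14 0.13 0.1  0.12 0.12 0.42] zmin 0.15
```

Request:
arm_command([
  {"tx": 10, "ty": 0, "tz": -10, "ax": 0, "ay": 0, "az": 0, "jaw": 40},
  {"tx": 21, "ty": 0, "tz": -21.5, "ax": 0, "ay": 0, "az": 0, "jaw": 40},
  {"tx": 25, "ty": 0, "tz": -25, "ax": 0, "ay": 0, "az": 0, "jaw": 40},
  {"tx": 25, "ty": 0, "tz": -25, "ax": 0, "ay": 0, "az": 0, "jaw": 40},
])

```text
t: 10.82
position: [0.4842, 0.1909, 0.1507]
tcp_rot: [0.465, 0.8, 0.187, -0.33]
wrist_force: [-0.0, 0.3, -2.0]
finger_gap: 0.0513
```

```bash
python3 log.py; python3 - <<'E'
from kin import *
A=np.array([.4855,.2995])
chain([([.48,.25,.19],tool(160,45,270),10),([A[0],A[1],.15],tool(-157.5,45,360),10)])
E
```

```text
10.82 q [-0.11  0.56  1.66  0.6   1.47 -0.86] p [0.4842 0.1909 0.1507] F [-0.   0.3 -2. ] gap 0.0513
z [-0.354  0.605 -0.713] y [ 0.868  0.497 -0.008]
n 10 t mm [ 7.4 -0.7 -0.5] a deg [ 2.07 -2.03  5.93] |t| 7.5 |a| 6.6
  end [0.48 0.25 0.19] q [0.17 0.65 1.33 0.37 1.86 0.49] maxrate frac [0.15 0.13 0.16 0.14 0.2  0.56] zmin 0.156
n 10 t mm [ 6.  -1.   2.9] a deg [-2.19 -2.19  5.79] |t| 6.7 |a| 6.57
  end [0.486 0.3   0.15 ] q [0.45 0.8  1.12 0.05 2.01 1.63] maxrate frac [0.15 0.14 0.11 0.13 0.13 0.46] zmin 0.15
```

Request:
arm_command([
  {"tx": 7.5, "ty": -0.7, "tz": -0.5, "ax": 2.1, "ay": -2, "az": 5.9, "jaw": 40},
  {"tx": 7.5, "ty": -0.7, "tz": -0.5, "ax": 2.1, "ay": -2, "az": 5.9, "jaw": 40},
  {"tx": 7.5, "ty": -0.7, "tz": -0.5, "ax": 2.1, "ay": -2, "az": 5.9, "jaw": 40},
  {"tx": 7.5, "ty": -0.7, "tz": -0.5, "ax": 2.1, "ay": -2, "az": 5.9, "jaw": 40},
  {"tx": 7.5, "ty": -0.7, "tz": -0.5, "ax": 2.1, "ay": -2, "az": 5.9, "jaw": 40},
  {"tx": 7.5, "ty": -0.7, "tz": -0.5, "ax": 2.1, "ay": -2, "az": 5.9, "jaw": 40},
  {"tx": 7.5, "ty": -0.7, "tz": -0.5, "ax": 2.1, "ay": -2, "az": 5.9, "jaw": 40},
  {"tx": 7.5, "ty": -0.7, "tz": -0.5, "ax": 2.1, "ay": -2, "az": 5.9, "jaw": 40},
  {"tx": 7.5, "ty": -0.7, "tz": -0.5, "ax": 2.1, "ay": -2, "az": 5.9, "jaw": 40},
  {"tx": 7.5, "ty": -0.7, "tz": -0.5, "ax": 2.1, "ay": -2, "az": 5.9, "jaw": 40},
])

```text
t: 11.65
position: [0.4803, 0.2508, 0.1908]
tcp_rot: [0.755, 0.531, -0.22, -0.315]
wrist_force: [-0.1, 0.8, -2.5]
finger_gap: 0.0515
```

```bash
python3 log.py; python3 - <<'E'
from kin import *
A=np.array([.4855,.2995])
chain([([A[0],A[1],.12],tool(-157.5,45,360),10)])
E
```

```text
11.65 q [0.17 0.65 1.32 0.38 1.86 0.49] p [0.4803 0.2508 0.1908] F [-0.1  0.8 -2.5] gap 0.0515
z [-0.666  0.242 -0.705] y [ 0.664 -0.238 -0.709]
n 10 t mm [7.2 0.6 5.4] a deg [-2.2  -2.19  5.81] |t| 9.1 |a| 6.59
  end [0.486 0.3   0.12 ] q [0.45 0.82 1.14 0.05 1.96 1.63] maxrate frac [0.16 0.15 0.1  0.13 0.12 0.46] zmin 0.12
```

Request:
arm_command([
  {"tx": 7, "ty": 0.5, "tz": 5.5, "ax": -2.2, "ay": -2.2, "az": 5.8, "jaw": 40},
  {"tx": 7, "ty": 0.5, "tz": 5.5, "ax": -2.2, "ay": -2.2, "az": 5.8, "jaw": 40},
  {"tx": 7, "ty": 0.5, "tz": 5.5, "ax": -2.2, "ay": -2.2, "az": 5.8, "jaw": 40},
  {"tx": 7, "ty": 0.5, "tz": 5.5, "ax": -2.2, "ay": -2.2, "az": 5.8, "jaw": 40},
  {"tx": 7, "ty": 0.5, "tz": 5.5, "ax": -2.2, "ay": -2.2, "az": 5.8, "jaw": 40},
  {"tx": 7, "ty": 0.5, "tz": 5.5, "ax": -2.2, "ay": -2.2, "az": 5.8, "jaw": 40},
  {"tx": 7, "ty": 0.5, "tz": 5.5, "ax": -2.2, "ay": -2.2, "az": 5.8, "jaw": 40},
  {"tx": 7, "ty": 0.5, "tz": 5.5, "ax": -2.2, "ay": -2.2, "az": 5.8, "jaw": 40},
  {"tx": 7, "ty": 0.5, "tz": 5.5, "ax": -2.2, "ay": -2.2, "az": 5.8, "jaw": 40},
  {"tx": 7, "ty": 0.5, "tz": 5.5, "ax": -2.2, "ay": -2.2, "az": 5.8, "jaw": 40},
])

```text
t: 12.48
position: [0.4832, 0.2991, 0.1204]
tcp_rot: [0.906, 0.181, -0.374, 0.075]
wrist_force: [-1.1, -1.1, -1.5]
finger_gap: 0.0512
```

```bash
python3 log.py; python3 - <<'E'
from kin import *
A=np.array([.4855,.2995])
chain([([A[0],A[1],.084],tool(-157.5,45,360),4)])
a=manip.get_image('side');b=manip.get_image('top')
c=cv2.resize(a[130:270,180:320],(400,400),interpolation=3);d=cv2.resize(b[150:290,140:280],(400,400),interpolation=3)
cv2.imwrite('pics/g8.png',np.hstack([c,d]))
E
```

```text
12.48 q [0.45 0.82 1.15 0.05 1.95 1.63] p [0.4832 0.2991 0.1204] F [-1.1 -1.1 -1.5] gap 0.0512
z [-0.651 -0.271 -0.709] y [ 0.384 -0.923  0.   ]
n 4 t mm [6.8 0.1 6. ] a deg [ 0.02 -0.03  0.01] |t| 9.1 |a| 0.04
  end [0.486 0.3   0.084] q [0.45 0.86 1.17 0.04 1.9  1.63] maxrate frac [0.   0.05 0.01 0.   0.05 0.  ] zmin 0.084
```

View pics/g8.png

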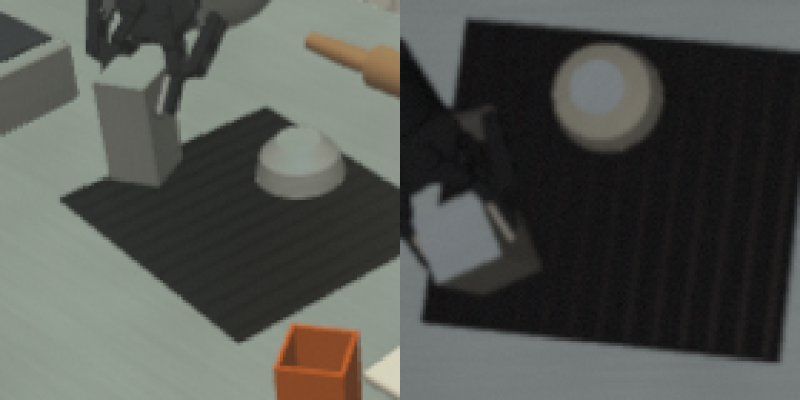

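```bash
python3 - <<'E'
from kin import *
chain([([.483,.285,.084],tool(-157.5,45,360),4)])
E
```

```text
n 4 t mm [5.1 3.5 6.8] a deg [0.01 0.02 0.1 ] |t| 9.2 |a| 0.1
  end [0.483 0.285 0.084] q [0.44 0.85 1.19 0.03 1.88 1.61] maxrate frac [0.02 0.03 0.04 0.01 0.06 0.01] zmin 0.084
```

Request:
arm_command([
  {"tx": 5, "ty": 3.5, "tz": 7, "ax": 0, "ay": 0, "az": 0, "jaw": 40},
  {"tx": 5, "ty": 3.5, "tz": 7, "ax": 0, "ay": 0, "az": 0, "jaw": 40},
  {"tx": 5, "ty": 3.5, "tz": 7, "ax": 0, "ay": 0, "az": 0, "jaw": 40},
  {"tx": 5, "ty": 3.5, "tz": 7, "ax": 0, "ay": 0, "az": 0, "jaw": 40},
  {"tx": 0, "ty": 0, "tz": 0, "ax": 0, "ay": 0, "az": 0, "jaw": 40},
])

```text
t: 13.0
position: [0.4827, 0.2818, 0.0847]
tcp_rot: [0.906, 0.182, -0.376, 0.073]
wrist_force: [-0.4, -0.6, -3.3]
finger_gap: 0.0516
```

Request:
arm_command([
  {"tx": 1.5, "ty": 0, "tz": 1.5, "ax": 0, "ay": 0, "az": 0, "jaw": 40},
  {"tx": 0, "ty": 0, "tz": 0, "ax": 0, "ay": 0, "az": 0, "jaw": 40},
])

```text
t: 13.17
position: [0.4834, 0.2835, 0.084]
tcp_rot: [0.906, 0.183, -0.375, 0.072]
wrist_force: [0.0, 0.2, -3.0]
finger_gap: 0.0514
```

Request:
arm_command([
  {"tx": 1.0, "ty": 0, "tz": 1.0, "ax": 0, "ay": 0, "az": 0, "jaw": 40},
  {"tx": 0, "ty": 0, "tz": 0, "ax": 0, "ay": 0, "az": 0, "jaw": 40},
])

```text
t: 13.33
position: [0.4834, 0.284, 0.0827]
tcp_rot: [0.906, 0.183, -0.374, 0.073]
wrist_force: [-0.2, 0.9, -2.4]
finger_gap: 0.0513
```

```bash
python3 log.py
```

```text
13.33 q [0.44 0.85 1.2  0.03 1.88 1.6 ] p [0.4834 0.284  0.0827] F [-0.2  0.9 -2.4] gap 0.0513
z [-0.652 -0.269 -0.709] y [ 0.386 -0.922 -0.006]
```

Request:
arm_command([
  {"tx": 1.2, "ty": 0, "tz": 1.2, "ax": 0, "ay": 0, "az": 0, "jaw": 40},
  {"tx": 0, "ty": 0, "tz": 0, "ax": 0, "ay": 0, "az": 0, "jaw": 40},
])

```text
t: 13.5
position: [0.4834, 0.2841, 0.0811]
tcp_rot: [0.906, 0.183, -0.374, 0.073]
wrist_force: [-0.9, 0.7, -2.3]
finger_gap: 0.0514
```

Request:
arm_command([
  {"tx": 1.0, "ty": 0, "tz": 1.0, "ax": 0, "ay": 0, "az": 0, "jaw": 40},
  {"tx": 0, "ty": 0, "tz": 0, "ax": 0, "ay": 0, "az": 0, "jaw": 40},
])

```text
t: 13.67
position: [0.4835, 0.2841, 0.081]
tcp_rot: [0.906, 0.183, -0.375, 0.073]
wrist_force: [2.0, 1.1, 4.3]
finger_gap: 0.0512
```

```bash
python3 log.py
```

```text
13.67 q [0.44 0.85 1.2  0.03 1.88 1.6 ] p [0.4835 0.2841 0.081 ] F [2.  1.1 4.3] gap 0.0512
z [-0.652 -0.269 -0.709] y [ 0.386 -0.922 -0.006]
```

Request:
arm_command([
  {"tx": 0, "ty": 0, "tz": 0, "ax": 0, "ay": 0, "az": 0, "jaw": 60},
  {"tx": 0, "ty": 0, "tz": 0, "ax": 0, "ay": 0, "az": 0, "jaw": 85},
  {"tx": 0, "ty": 0, "tz": 0, "ax": 0, "ay": 0, "az": 0, "jaw": 85},
  {"tx": 0, "ty": 0, "tz": 0, "ax": 0, "ay": 0, "az": 0, "jaw": 85},
  {"tx": 0, "ty": 0, "tz": -10, "ax": 0, "ay": 0, "az": 0, "jaw": 85},
  {"tx": 0, "ty": 0, "tz": -30, "ax": 0, "ay": 0, "az": 0, "jaw": 85},
  {"tx": 0, "ty": 0, "tz": -40, "ax": 0, "ay": 0, "az": 0, "jaw": 85},
  {"tx": 0, "ty": 0, "tz": -40, "ax": 0, "ay": 0, "az": 0, "jaw": 85},
])

```text
t: 14.33
position: [0.5617, 0.3163, 0.1659]
tcp_rot: [0.905, 0.183, -0.376, 0.073]
wrist_force: [-0.2, 0.8, -0.6]
finger_gap: 0.0847
```

```bash
python3 log.py; python3 - <<'E'
from kin import *
a=manip.get_image('side');b=manip.get_image('top')
c=cv2.resize(a[110:270,180:340],(400,400),interpolation=3);d=cv2.resize(b[140:300,140:300],(400,400),interpolation=3)
cv2.imwrite('pics/g9.png',np.hstack([c,d]))
# short pot options with roll; grasp point: toward floor end
f=np.array([np.cos(-.2),np.sin(-.2),0])
for pt in(56,60,65,70,75):
  for off in(.005,.015):
    g=np.array([.463,-.2825,.042])-f*off
    print(pt,off,[[x.round(2).tolist() for x in ik(g,tool(-11.5,pt,ro),n=25)] for ro in(0,180)])
E
```

```text
14.33 q [0.43 0.89 0.87 0.03 2.17 1.61] p [0.5617 0.3163 0.1659] F [-0.2  0.8 -0.6] gap 0.0847
z [-0.654 -0.27  -0.707] y [ 0.386 -0.922 -0.005]
56 0.005 [[[-0.86, 0.49, 2.27, 1.88, 0.37, 2.24]], [[-0.86, 0.49, 2.27, 1.88, 0.37, -0.9]]]
56 0.015 [[[-0.88, 0.49, 2.29, 1.9, 0.38, 2.2]], [[-0.88, 0.49, 2.29, 1.9, 0.38, -0.94]]]
60 0.005 [[[-0.82, 0.47, 2.22, 1.53, 0.3, 2.63]], [[-0.82, 0.47, 2.22, 1.53, 0.3, -0.51]]]
60 0.015 [[[-0.84, 0.46, 2.24, 1.56, 0.3, 2.58]], [[-0.84, 0.46, 2.24, 1.56, 0.3, -0.56]]]
65 0.005 [[], [[-0.78, 0.45, 2.16, 0.97, 0.29, 0.08]]]
65 0.015 [[], [[-0.8, 0.44, 2.18, 1.01, 0.29, 0.03]]]
70 0.005 [[[-0.75, 0.44, 2.09, 0.54, 0.35, -2.6]], [[-0.75, 0.44, 2.09, 0.54, 0.35, 0.54]]]
70 0.015 [[[-0.76, 0.43, 2.11, 0.56, 0.35, -2.64]], [[-0.76, 0.43, 2.11, 0.56, 0.35, 0.51]]]
75 0.005 [[[-0.71, 0.44, 2.03, 0.29, 0.46, -2.33]], [[-0.71, 0.44, 2.03, 0.29, 0.46, 0.81]]]
75 0.015 [[[-0.72, 0.44, 2.05, 0.3, 0.45, -2.35]], [[-0.72, 0.44, 2.05, 0.3, 0.45, 0.79]]]
```

View pics/g9.png

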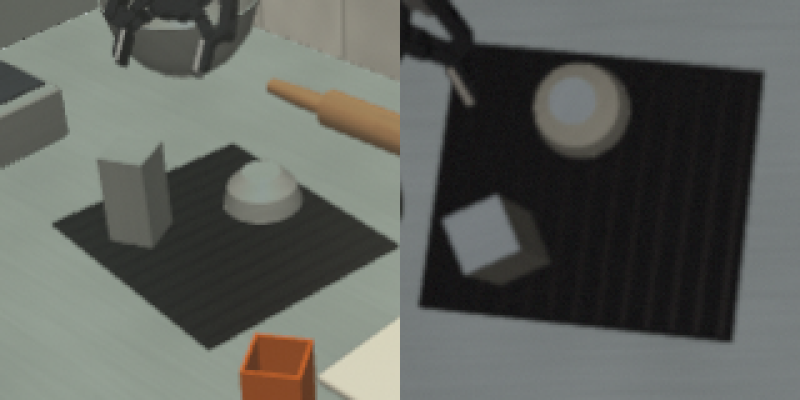

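```bash
python3 - <<'E'
from kin import *
print(atz('top',[(412,303),(337,296)],.105),atz('top',[(470,295)],.06))
for P in([.465,.141,.058],):
  for pt in(15,20,25,30):
    for az in(120,150,180,-150):
      print(pt,az,[[x.round(2).tolist() for x in ik(P,tool(az,pt,ro),n=12)] for ro in(0,180)])
E
```

```text
[[ 0.32029166 -0.22139239  0.105     ]
 [ 0.33911883 -0.06381346  0.105     ]] [[ 0.33294072 -0.36027302  0.06      ]]
15 120 [[[-0.3, 0.96, 1.64, 0.72, 1.72, 1.93]], [[-0.3, 0.96, 1.64, 0.72, 1.72, -1.21]]]
15 150 [[[-0.09, 1.03, 1.36, 0.46, 2.0, 1.89]], [[-0.09, 1.03, 1.36, 0.46, 2.0, -1.25]]]
15 180 [[[0.12, 1.07, 1.2, 0.14, 2.17, 1.68]], [[0.12, 1.07, 1.2, 0.14, 2.17, -1.46]]]
15 -150 [[[0.34, 1.08, 1.19, -0.22, 2.17, 1.4]], [[0.34, 1.08, 1.19, -0.22, 2.17, -1.74]]]
20 120 [[[-0.29, 0.91, 1.66, 0.7, 1.65, 1.95]], [[-0.29, 0.91, 1.66, 0.7, 1.65, -1.19]]]
20 150 [[[-0.09, 0.98, 1.39, 0.44, 1.93, 1.89]], [[-0.09, 0.98, 1.39, 0.44, 1.93, -1.25]]]
20 180 [[[0.12, 1.03, 1.23, 0.13, 2.1, 1.68]], [[0.12, 1.03, 1.23, 0.13, 2.1, -1.46]]]
20 -150 [[[0.34, 1.03, 1.22, -0.21, 2.1, 1.4]], [[0.34, 1.03, 1.22, -0.21, 2.1, -1.74]]]
25 120 [[[-0.28, 0.86, 1.68, 0.68, 1.59, 1.98]], [[-0.28, 0.86, 1.68, 0.68, 1.59, -1.17]]]
25 150 [[[-0.08, 0.93, 1.41, 0.42, 1.86, 1.89]], [[-0.08, 0.93, 1.41, 0.42, 1.86, -1.25]]]
25 180 [[[0.12, 0.98, 1.26, 0.13, 2.03, 1.68]], [[0.12, 0.98, 1.26, 0.13, 2.03, -1.46]]]
25 -150 [[[0.33, 0.98, 1.25, -0.19, 2.03, 1.4]], [[0.33, 0.98, 1.25, -0.19, 2.03, -1.74]]]
30 120 [[[-0.26, 0.82, 1.7, 0.66, 1.53, 2.0]], [[-0.26, 0.82, 1.7, 0.66, 1.53, -1.14]]]
30 150 [[[-0.07, 0.89, 1.44, 0.4, 1.79, 1.9]], [[-0.07, 0.89, 1.44, 0.4, 1.79, -1.24]]]
30 180 [[[0.13, 0.93, 1.3, 0.12, 1.95, 1.68]], [[0.13, 0.93, 1.3, 0.12, 1.95, -1.46]]]
30 -150 [[[0.33, 0.94, 1.29, -0.18, 1.95, 1.41]], [[0.33, 0.94, 1.29, -0.18, 1.95, -1.74]]]
```

```bash
python3 - <<'E'
from kin import *
f=np.array([np.cos(-.2),np.sin(-.2),0])
g=np.array([.463,-.2825,.044])-f*.008
Rg=tool(-11.5,70,540);z=Rg.as_matrix()[:,2];print(g,g-.09*z)
m=tool(-11.5,90,540)
chain([([.53,.22,.26],tool(-165,65,360),5),([.46,-.05,.30],m,9),(g-.09*z,Rg,8),(g,Rg,6)])
E
```

```text
[ 0.45515947 -0.28091065  0.044     ] [ 0.42499561 -0.27477374  0.12857234]
n 5 t mm [-21.8  16.1  -6.6] a deg [0.82 3.82 1.31] |t| 27.9 |a| 4.13
  end [0.53 0.22 0.26] q [0.31 0.53 1.2  0.02 1.85 1.62] maxrate frac [0.12 0.34 0.26 0.02 0.25 0.01] zmin 0.189
n 9 t mm [-10.3  29.9  -1.6] a deg [0.64 2.73 2.9 ] |t| 31.7 |a| 4.03
  end [ 0.46 -0.05  0.3 ] q [-0.2   0.11  1.64 -0.    1.39  1.57] maxrate frac [0.33 0.22 0.19 0.04 0.2  0.08] zmin 0.266
n 8 t mm [-2.  28.4 21.5] a deg [-0.   2.5 -0. ] |t| 35.7 |a| 2.5
  end [ 0.425 -0.275  0.129] q [-0.79  0.25  2.06  0.36  0.57  0.7 ] maxrate frac [0.37 0.22 0.27 0.44 0.41 0.68] zmin 0.129
n 6 t mm [-0.  0. 15.] a deg [-0. -0. -0.] |t| 15.0 |a| 0.0
  end [ 0.455 -0.281  0.044] q [-0.75  0.43  2.1   0.54  0.36  0.54] maxrate frac [0.03 0.15 0.03 0.16 0.15 0.15] zmin 0.044
```

Request:
arm_command([
  {"tx": -22, "ty": 16, "tz": -6.5, "ax": 0.8, "ay": 3.8, "az": 1.3, "jaw": 85},
  {"tx": -22, "ty": 16, "tz": -6.5, "ax": 0.8, "ay": 3.8, "az": 1.3, "jaw": 85},
  {"tx": -22, "ty": 16, "tz": -6.5, "ax": 0.8, "ay": 3.8, "az": 1.3, "jaw": 85},
  {"tx": -22, "ty": 16, "tz": -6.5, "ax": 0.8, "ay": 3.8, "az": 1.3, "jaw": 85},
  {"tx": -22, "ty": 16, "tz": -6.5, "ax": 0.8, "ay": 3.8, "az": 1.3, "jaw": 85},
])

```text
t: 14.85
position: [0.5247, 0.2176, 0.2572]
tcp_rot: [0.967, 0.127, -0.22, 0.031]
wrist_force: [0.4, -0.5, 1.3]
finger_gap: 0.085
```

Request:
arm_command([
  {"tx": -10, "ty": 30, "tz": -1.5, "ax": 0.6, "ay": 2.7, "az": 2.9, "jaw": 85},
  {"tx": -10, "ty": 30, "tz": -1.5, "ax": 0.6, "ay": 2.7, "az": 2.9, "jaw": 85},
  {"tx": -10, "ty": 30, "tz": -1.5, "ax": 0.6, "ay": 2.7, "az": 2.9, "jaw": 85},
  {"tx": -10, "ty": 30, "tz": -1.5, "ax": 0.6, "ay": 2.7, "az": 2.9, "jaw": 85},
  {"tx": -10, "ty": 30, "tz": -1.5, "ax": 0.6, "ay": 2.7, "az": 2.9, "jaw": 85},
  {"tx": -10, "ty": 30, "tz": -1.5, "ax": 0.6, "ay": 2.7, "az": 2.9, "jaw": 85},
  {"tx": -10, "ty": 30, "tz": -1.5, "ax": 0.6, "ay": 2.7, "az": 2.9, "jaw": 85},
  {"tx": -10, "ty": 30, "tz": -1.5, "ax": 0.6, "ay": 2.7, "az": 2.9, "jaw": 85},
  {"tx": -10, "ty": 30, "tz": -1.5, "ax": 0.6, "ay": 2.7, "az": 2.9, "jaw": 85},
])

```text
t: 15.6
position: [0.4578, -0.0533, 0.2999]
tcp_rot: [0.995, -0.1, -0.007, 0.008]
wrist_force: [0.1, -0.8, 0.1]
finger_gap: 0.0848
```

```bash
python3 log.py; python3 - <<'E'
from kin import *
f=np.array([np.cos(-.2),np.sin(-.2),0])
g=np.array([.463,-.2825,.044])-f*.008
Rg=tool(-11.5,70,540);z=Rg.as_matrix()[:,2]
chain([(g-.09*z,Rg,10),(g,Rg,6)])
b=manip.get_image('top');a=manip.get_image('side')
cv2.imwrite('pics/u1.png',np.hstack([cv2.resize(b[190:290,380:480],(400,400),interpolation=3),cv2.resize(a[240:340,340:440],(400,400),interpolation=3)]))
E
```

```text
15.6 q [-0.19  0.11  1.64 -0.02  1.4   1.58] p [ 0.4578 -0.0533  0.2999] F [ 0.1 -0.8  0.1] gap 0.0848
z [-0.015 -0.014 -1.   ] y [-0.198 -0.98   0.017]
n 10 t mm [-1.4 22.2 17.4] a deg [0.1  2.07 0.02] |t| 28.2 |a| 2.07
  end [ 0.425 -0.275  0.129] q [-0.79  0.25  2.06  0.36  0.57  0.7 ] maxrate frac [0.3  0.18 0.22 0.38 0.33 0.56] zmin 0.129
n 6 t mm [-0. -0. 15.] a deg [-0. -0. -0.] |t| 15.0 |a| 0.0
  end [ 0.455 -0.281  0.044] q [-0.75  0.43  2.1   0.54  0.36  0.54] maxrate frac [0.03 0.15 0.03 0.16 0.15 0.15] zmin 0.044
```

View pics/u1.png

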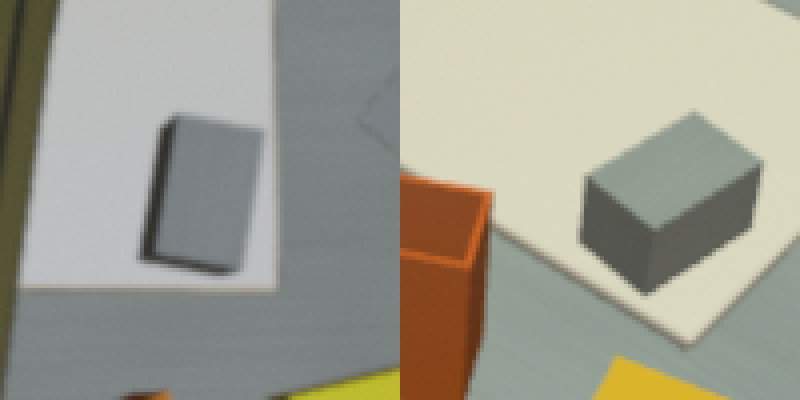

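The side view shows a solid near end, so the floor is toward the robot and the mouth faces away. I approach.

Request:
arm_command([
  {"tx": -1.5, "ty": 22, "tz": 17.5, "ax": 0.1, "ay": 2.1, "az": 0, "jaw": 85},
  {"tx": -1.5, "ty": 22, "tz": 17.5, "ax": 0.1, "ay": 2.1, "az": 0, "jaw": 85},
  {"tx": -1.5, "ty": 22, "tz": 17.5, "ax": 0.1, "ay": 2.1, "az": 0, "jaw": 85},
  {"tx": -1.5, "ty": 22, "tz": 17.5, "ax": 0.1, "ay": 2.1, "az": 0, "jaw": 85},
  {"tx": -1.5, "ty": 22, "tz": 17.5, "ax": 0.1, "ay": 2.1, "az": 0, "jaw": 85},
  {"tx": -1.5, "ty": 22, "tz": 17.5, "ax": 0.1, "ay": 2.1, "az": 0, "jaw": 85},
  {"tx": -1.5, "ty": 22, "tz": 17.5, "ax": 0.1, "ay": 2.1, "az": 0, "jaw": 85},
  {"tx": -1.5, "ty": 22, "tz": 17.5, "ax": 0.1, "ay": 2.1, "az": 0, "jaw": 85},
  {"tx": -1.5, "ty": 22, "tz": 17.5, "ax": 0.1, "ay": 2.1, "az": 0, "jaw": 85},
  {"tx": -1.5, "ty": 22, "tz": 17.5, "ax": 0.1, "ay": 2.1, "az": 0, "jaw": 85},
])

```text
t: 16.53
position: [0.4264, -0.272, 0.1265]
tcp_rot: [0.98, -0.095, 0.175, 0.017]
wrist_force: [0.4, 0.7, -0.3]
finger_gap: 0.0852
```

```bash
python3 log.py; python3 - <<'E'
from kin import *
f=np.array([np.cos(-.2),np.sin(-.2),0])
g=np.array([.463,-.2825,.044])-f*.008
Rg=tool(-11.5,70,540);z=Rg.as_matrix()[:,2]
chain([(g-.07*z,Rg,2),(g,Rg,5)])
E
```

```text
16.53 q [-0.79  0.25  2.06  0.37  0.56  0.69] p [ 0.4264 -0.272   0.1265] F [ 0.4  0.7 -0.3] gap 0.0852
z [ 0.339 -0.066 -0.938] y [-0.192 -0.981 -0.   ]
n 2 t mm [-0.1  1.5  8.9] a deg [-0.07 -0.11  0.19] |t| 9.0 |a| 0.23
  end [ 0.432 -0.276  0.11 ] q [-0.78  0.29  2.07  0.39  0.52  0.68] maxrate frac [0.01 0.09 0.01 0.03 0.08 0.02] zmin 0.11
n 5 t mm [ 0. -0. 14.] a deg [-0.  0.  0.] |t| 14.0 |a| 0.0
  end [ 0.455 -0.281  0.044] q [-0.75  0.43  2.1   0.54  0.36  0.54] maxrate frac [0.03 0.14 0.03 0.15 0.13 0.14] zmin 0.044
```

Request:
arm_command([
  {"tx": 0, "ty": 1.5, "tz": 9, "ax": 0, "ay": 0, "az": 0.2, "jaw": 85},
  {"tx": 0, "ty": 1.5, "tz": 9, "ax": 0, "ay": 0, "az": 0.2, "jaw": 85},
  {"tx": 0, "ty": 0, "tz": 14, "ax": 0, "ay": 0, "az": 0, "jaw": 85},
  {"tx": 0, "ty": 0, "tz": 14, "ax": 0, "ay": 0, "az": 0, "jaw": 85},
  {"tx": 0, "ty": 0, "tz": 14, "ax": 0, "ay": 0, "az": 0, "jaw": 85},
  {"tx": 0, "ty": 0, "tz": 14, "ax": 0, "ay": 0, "az": 0, "jaw": 85},
  {"tx": 0, "ty": 0, "tz": 12, "ax": 0, "ay": 0, "az": 0, "jaw": 85},
  {"tx": 0, "ty": 0, "tz": 0, "ax": 0, "ay": 0, "az": 0, "jaw": 85},
])

```text
t: 17.2
position: [0.456, -0.2784, 0.0448]
tcp_rot: [0.98, -0.098, 0.173, 0.015]
wrist_force: [0.1, -0.1, 0.3]
finger_gap: 0.085
```

```bash
python3 log.py; python3 - <<'E'
from h import *
a=manip.get_image('side')
cv2.imwrite('pics/u2.png',cv2.resize(a[200:340,300:480],None,fx=4,fy=4,interpolation=3))
E
```

```text
17.2 q [-0.75  0.43  2.1   0.54  0.36  0.54] p [ 0.456  -0.2784  0.0448] F [ 0.1 -0.1  0.3] gap 0.085
z [ 0.337 -0.063 -0.94 ] y [-0.197 -0.98  -0.005]
```

View pics/u2.png

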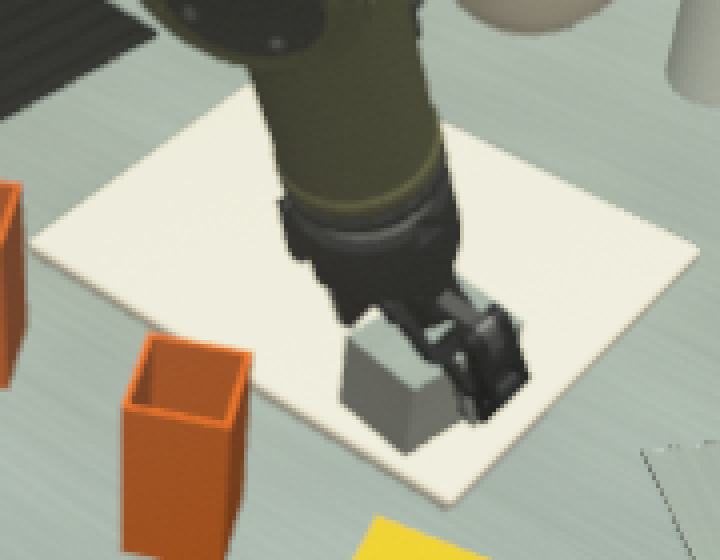

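Request:
arm_command([
  {"tx": 0, "ty": 0, "tz": 0, "ax": 0, "ay": 0, "az": 0, "jaw": 38},
  {"tx": 0, "ty": 0, "tz": 0, "ax": 0, "ay": 0, "az": 0, "jaw": 38},
  {"tx": 0, "ty": 0, "tz": 0, "ax": 0, "ay": 0, "az": 0, "jaw": 38},
  {"tx": 0, "ty": 0, "tz": 0, "ax": 0, "ay": 0, "az": 0, "jaw": 38},
  {"tx": 0, "ty": 0, "tz": 0, "ax": 0, "ay": 0, "az": 0, "jaw": 38},
  {"tx": 0, "ty": 0, "tz": 0, "ax": 0, "ay": 0, "az": 0, "jaw": 38},
], newtons=60)

```text
t: 17.75
position: [0.4553, -0.2802, 0.0476]
tcp_rot: [0.979, -0.099, 0.175, 0.017]
wrist_force: [0.5, 1.6, 7.7]
finger_gap: 0.0492
```

```bash
python3 log.py; python3 - <<'E'
from kin import *
p,r,s=cur()
a=180+np.degrees(np.arctan2(*r.as_matrix()[[1,0],2])); print(a, 90-np.degrees(np.arcsin(-r.as_matrix()[2,2])))
chain([(p+[0,0,.1],r,4),([.50,-.08,.30],tool(170,80,720),10),([.485,.08,.24],tool(170,45,720),8),([.462,.14,.12],tool(170,20,720),8)])
E
```

```text
17.75 q [-0.75  0.43  2.1   0.54  0.36  0.54] p [ 0.4553 -0.2802  0.0476] F [0.5 1.6 7.7] gap 0.0492
z [ 0.34  -0.067 -0.938] y [-0.199 -0.98  -0.002]
168.83813660227125 20.24725547824653
n 4 t mm [  8.7  -0.1 -23.5] a deg [0. 0. 0.] |t| 25.0 |a| 0.0
  end [ 0.455 -0.28   0.148] q [-0.75  0.25  1.98  0.31  0.63  0.79] maxrate frac [0.   0.23 0.12 0.32 0.26 0.35] zmin 0.073
n 10 t mm [  2.4 -20.5 -15.2] a deg [ 0.   -3.02 -0.15] |t| 25.6 |a| 3.03
  end [ 0.5  -0.08  0.3 ] q [-0.23  0.27  1.45 -0.01  1.6   1.51] maxrate frac [0.28 0.12 0.25 0.38 0.38 0.54] zmin 0.163
n 8 t mm [ -1.6 -19.4   9.2] a deg [ 0.   -4.37 -0.  ] |t| 21.5 |a| 4.37
  end [0.485 0.08  0.24 ] q [-0.01  0.61  1.28  0.13  2.03  1.75] maxrate frac [0.16 0.2  0.1  0.11 0.23 0.13] zmin 0.24
n 8 t mm [10.2 -6.9 11.9] a deg [ 0.   -3.12 -0.  ] |t| 17.1 |a| 3.12
  end [0.462 0.14  0.12 ] q [0.05 0.94 1.27 0.25 2.13 1.79] maxrate frac [0.04 0.2  0.02 0.06 0.06 0.02] zmin 0.12
```

Request:
arm_command([
  {"tx": 4, "ty": 0, "tz": -11, "ax": 0, "ay": 0, "az": 0, "jaw": 38},
  {"tx": 9, "ty": 0, "tz": -24, "ax": 0, "ay": 0, "az": 0, "jaw": 38},
  {"tx": 9, "ty": 0, "tz": -24, "ax": 0, "ay": 0, "az": 0, "jaw": 38},
  {"tx": 12, "ty": 0, "tz": -33, "ax": 0, "ay": 0, "az": 0, "jaw": 38},
])

```text
t: 18.08
position: [0.453, -0.2791, 0.1434]
tcp_rot: [0.98, -0.099, 0.172, 0.015]
wrist_force: [1.5, 0.3, -2.9]
finger_gap: 0.0492
```

```bash
python3 log.py; python3 - <<'E'
from kin import *
chain([([.50,-.08,.30],tool(169,80,720),10)])
E
```

```text
18.08 q [-0.75  0.25  1.99  0.31  0.63  0.79] p [ 0.453  -0.2791  0.1434] F [ 1.5  0.3 -2.9] gap 0.0492
z [ 0.333 -0.063 -0.941] y [-0.2   -0.98  -0.005]
n 10 t mm [  2.5 -20.5 -15.6] a deg [-0.02 -2.98 -0.06] |t| 25.9 |a| 2.98
  end [ 0.5  -0.08  0.3 ] q [-0.24  0.27  1.45 -0.01  1.6   1.53] maxrate frac [0.28 0.12 0.25 0.37 0.38 0.54] zmin 0.159
```

Request:
arm_command([
  {"tx": 2.5, "ty": -20.5, "tz": -15.5, "ax": 0, "ay": -3, "az": 0, "jaw": 38},
  {"tx": 2.5, "ty": -20.5, "tz": -15.5, "ax": 0, "ay": -3, "az": 0, "jaw": 38},
  {"tx": 2.5, "ty": -20.5, "tz": -15.5, "ax": 0, "ay": -3, "az": 0, "jaw": 38},
  {"tx": 2.5, "ty": -20.5, "tz": -15.5, "ax": 0, "ay": -3, "az": 0, "jaw": 38},
  {"tx": 2.5, "ty": -20.5, "tz": -15.5, "ax": 0, "ay": -3, "az": 0, "jaw": 38},
  {"tx": 2.5, "ty": -20.5, "tz": -15.5, "ax": 0, "ay": -3, "az": 0, "jaw": 38},
  {"tx": 2.5, "ty": -20.5, "tz": -15.5, "ax": 0, "ay": -3, "az": 0, "jaw": 38},
  {"tx": 2.5, "ty": -20.5, "tz": -15.5, "ax": 0, "ay": -3, "az": 0, "jaw": 38},
  {"tx": 2.5, "ty": -20.5, "tz": -15.5, "ax": 0, "ay": -3, "az": 0, "jaw": 38},
  {"tx": 2.5, "ty": -20.5, "tz": -15.5, "ax": 0, "ay": -3, "az": 0, "jaw": 38},
])

```text
t: 18.92
position: [0.5021, -0.0803, 0.3011]
tcp_rot: [0.991, -0.1, -0.086, -0.01]
wrist_force: [0.6, -1.2, -2.4]
finger_gap: 0.0491
```

```bash
python3 log.py; python3 - <<'E'
from kin import *
chain([([.485,.08,.24],tool(169,45,720),8),([.462,.14,.12],tool(169,20.2,720),8)])
E
```

```text
18.92 q [-0.24  0.27  1.45 -0.    1.6   1.53] p [ 0.5021 -0.0803  0.3011] F [ 0.6 -1.2 -2.4] gap 0.0491
z [-0.17   0.036 -0.985] y [-0.2   -0.98  -0.002]
n 8 t mm [ -2.2 -19.2   9.6] a deg [-0.04 -4.38 -0.05] |t| 21.6 |a| 4.38
  end [0.485 0.08  0.24 ] q [-0.01  0.61  1.29  0.14  2.02  1.76] maxrate frac [0.16 0.2  0.1  0.11 0.23 0.13] zmin 0.24
n 8 t mm [10.1 -6.8 12. ] a deg [ 0.  -3.1  0. ] |t| 17.1 |a| 3.1
  end [0.462 0.14  0.12 ] q [0.04 0.93 1.28 0.26 2.13 1.79] maxrate frac [0.04 0.2  0.02 0.06 0.06 0.02] zmin 0.12
```

Request:
arm_command([
  {"tx": -2, "ty": -19, "tz": 9.5, "ax": 0, "ay": -4.4, "az": 0, "jaw": 38},
  {"tx": -2, "ty": -19, "tz": 9.5, "ax": 0, "ay": -4.4, "az": 0, "jaw": 38},
  {"tx": -2, "ty": -19, "tz": 9.5, "ax": 0, "ay": -4.4, "az": 0, "jaw": 38},
  {"tx": -2, "ty": -19, "tz": 9.5, "ax": 0, "ay": -4.4, "az": 0, "jaw": 38},
  {"tx": -2, "ty": -19, "tz": 9.5, "ax": 0, "ay": -4.4, "az": 0, "jaw": 38},
  {"tx": -2, "ty": -19, "tz": 9.5, "ax": 0, "ay": -4.4, "az": 0, "jaw": 38},
  {"tx": -2, "ty": -19, "tz": 9.5, "ax": 0, "ay": -4.4, "az": 0, "jaw": 38},
  {"tx": -2, "ty": -19, "tz": 9.5, "ax": 0, "ay": -4.4, "az": 0, "jaw": 38},
])

```text
t: 19.58
position: [0.488, 0.0776, 0.2388]
tcp_rot: [0.919, -0.092, -0.382, -0.039]
wrist_force: [0.6, 0.4, -2.1]
finger_gap: 0.0494
```

```bash
python3 log.py; python3 - <<'E'
from kin import *
chain([([.462,.14,.13],tool(169,20.2,720),8)])
cv2.imwrite('pics/u3.png',manip.get_image('side'))
E
```

```text
19.58 q [-0.02  0.61  1.28  0.14  2.03  1.76] p [0.488  0.0776 0.2388] F [ 0.6  0.4 -2.1] gap 0.0494
z [-0.694  0.143 -0.705] y [-0.2   -0.98  -0.002]
n 8 t mm [ 8.7 -7.  11.6] a deg [-0.06 -3.08 -0.03] |t| 16.1 |a| 3.08
  end [0.462 0.14  0.13 ] q [0.04 0.92 1.27 0.26 2.14 1.8 ] maxrate frac [0.04 0.19 0.02 0.06 0.06 0.02] zmin 0.13
```

View pics/u3.png

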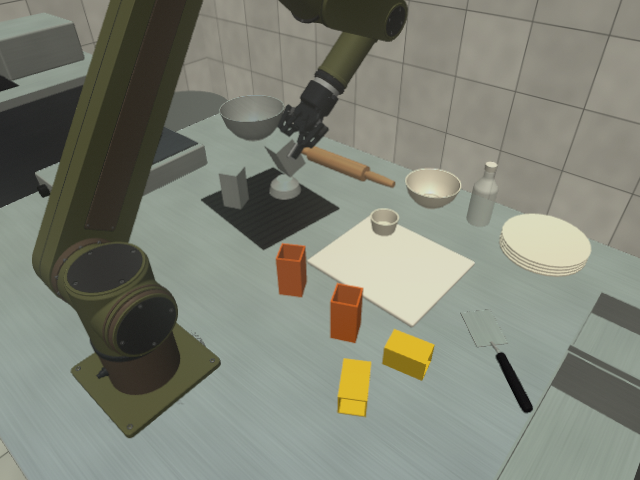

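Request:
arm_command([
  {"tx": 8.5, "ty": -7, "tz": 11.5, "ax": 0, "ay": -3.1, "az": 0, "jaw": 38},
  {"tx": 8.5, "ty": -7, "tz": 11.5, "ax": 0, "ay": -3.1, "az": 0, "jaw": 38},
  {"tx": 8.5, "ty": -7, "tz": 11.5, "ax": 0, "ay": -3.1, "az": 0, "jaw": 38},
  {"tx": 8.5, "ty": -7, "tz": 11.5, "ax": 0, "ay": -3.1, "az": 0, "jaw": 38},
  {"tx": 8.5, "ty": -7, "tz": 11.5, "ax": 0, "ay": -3.1, "az": 0, "jaw": 38},
  {"tx": 8.5, "ty": -7, "tz": 11.5, "ax": 0, "ay": -3.1, "az": 0, "jaw": 38},
  {"tx": 8.5, "ty": -7, "tz": 11.5, "ax": 0, "ay": -3.1, "az": 0, "jaw": 38},
  {"tx": 8.5, "ty": -7, "tz": 11.5, "ax": 0, "ay": -3.1, "az": 0, "jaw": 38},
  {"tx": 0, "ty": 0, "tz": 0, "ax": 0, "ay": 0, "az": 0, "jaw": 38},
])

```text
t: 20.38
position: [0.4604, 0.1404, 0.1281]
tcp_rot: [0.814, -0.082, -0.572, -0.058]
wrist_force: [0.1, 0.0, -3.1]
finger_gap: 0.0491
```

```bash
python3 log.py; python3 - <<'E'
from kin import *
chain([([.46,.14,.065],tool(169,20.2,720),6)])
a=manip.get_image('side');b=manip.get_image('top')
cv2.imwrite('pics/u4.png',np.hstack([cv2.resize(a[120:280,180:340],(400,400),interpolation=3),cv2.resize(b[140:300,140:300],(400,400),interpolation=3)]))
E
```

```text
20.38 q [0.04 0.92 1.28 0.27 2.14 1.8 ] p [0.4604 0.1404 0.1281] F [ 0.1  0.  -3.1] gap 0.0491
z [-0.922  0.188 -0.339] y [-0.199 -0.98  -0.   ]
n 6 t mm [9.9 0.1 3.6] a deg [-0.08  0.07 -0.03] |t| 10.5 |a| 0.11
  end [0.46  0.14  0.065] q [0.04 1.   1.29 0.25 2.05 1.77] maxrate frac [0.   0.06 0.01 0.01 0.06 0.02] zmin 0.065
```

View pics/u4.png

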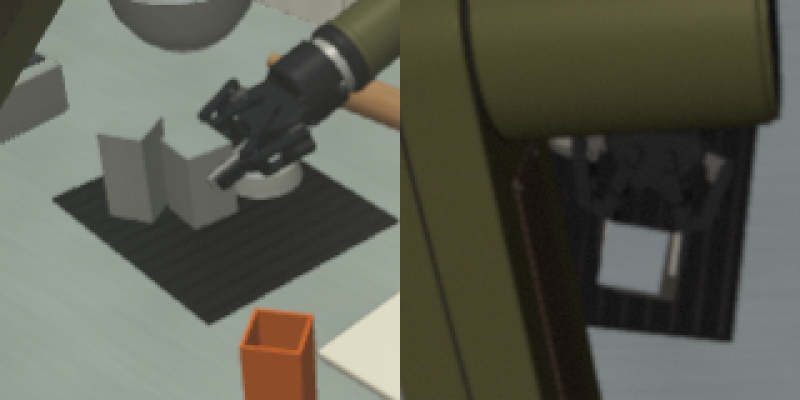

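Request:
arm_command([
  {"tx": 10, "ty": 0, "tz": 3.5, "ax": 0, "ay": 0, "az": 0, "jaw": 38},
  {"tx": 10, "ty": 0, "tz": 3.5, "ax": 0, "ay": 0, "az": 0, "jaw": 38},
  {"tx": 10, "ty": 0, "tz": 3.5, "ax": 0, "ay": 0, "az": 0, "jaw": 38},
  {"tx": 10, "ty": 0, "tz": 3.5, "ax": 0, "ay": 0, "az": 0, "jaw": 38},
  {"tx": 10, "ty": 0, "tz": 3.5, "ax": 0, "ay": 0, "az": 0, "jaw": 38},
  {"tx": 10, "ty": 0, "tz": 3.5, "ax": 0, "ay": 0, "az": 0, "jaw": 38},
  {"tx": 0, "ty": 0, "tz": 0, "ax": 0, "ay": 0, "az": 0, "jaw": 38},
])

```text
t: 21.07
position: [0.4623, 0.1395, 0.0667]
tcp_rot: [0.815, -0.082, -0.57, -0.058]
wrist_force: [-0.7, -0.5, -2.2]
finger_gap: 0.0495
```

Request:
arm_command([
  {"tx": 3, "ty": 0, "tz": 1, "ax": 0, "ay": 0, "az": 0, "jaw": 38},
  {"tx": 3, "ty": 0, "tz": 1, "ax": 0, "ay": 0, "az": 0, "jaw": 38},
  {"tx": 0, "ty": 0, "tz": 0, "ax": 0, "ay": 0, "az": 0, "jaw": 38},
])

```text
t: 21.32
position: [0.4631, 0.1396, 0.0623]
tcp_rot: [0.816, -0.081, -0.57, -0.058]
wrist_force: [-0.3, -0.1, -2.6]
finger_gap: 0.0492
```

```bash
python3 log.py
```

```text
21.32 q [0.04 1.   1.28 0.26 2.05 1.77] p [0.4631 0.1396 0.0623] F [-0.3 -0.1 -2.6] gap 0.0492
z [-0.92   0.188 -0.344] y [-0.199 -0.98  -0.002]
```

Request:
arm_command([
  {"tx": 2, "ty": 0, "tz": 0.7, "ax": 0, "ay": 0, "az": 0, "jaw": 38},
  {"tx": 2, "ty": 0, "tz": 0.7, "ax": 0, "ay": 0, "az": 0, "jaw": 38},
  {"tx": 0, "ty": 0, "tz": 0, "ax": 0, "ay": 0, "az": 0, "jaw": 38},
])

```text
t: 21.57
position: [0.4632, 0.1397, 0.0584]
tcp_rot: [0.816, -0.081, -0.569, -0.058]
wrist_force: [0.4, -0.8, -2.0]
finger_gap: 0.0494
```

Request:
arm_command([
  {"tx": 1.5, "ty": 0, "tz": 0.5, "ax": 0, "ay": 0, "az": 0, "jaw": 38},
  {"tx": 0, "ty": 0, "tz": 0, "ax": 0, "ay": 0, "az": 0, "jaw": 38},
])

```text
t: 21.73
position: [0.4632, 0.1396, 0.0568]
tcp_rot: [0.816, -0.081, -0.569, -0.058]
wrist_force: [-0.7, -0.4, -1.4]
finger_gap: 0.0493
```

Request:
arm_command([
  {"tx": 1.5, "ty": 0, "tz": 0.5, "ax": 0, "ay": 0, "az": 0, "jaw": 38},
  {"tx": 0, "ty": 0, "tz": 0, "ax": 0, "ay": 0, "az": 0, "jaw": 38},
])

```text
t: 21.9
position: [0.4632, 0.1396, 0.0552]
tcp_rot: [0.816, -0.081, -0.569, -0.058]
wrist_force: [0.3, 0.1, -2.2]
finger_gap: 0.0494
```

Request:
arm_command([
  {"tx": 1, "ty": 0, "tz": 0.4, "ax": 0, "ay": 0, "az": 0, "jaw": 38},
  {"tx": 0, "ty": 0, "tz": 0, "ax": 0, "ay": 0, "az": 0, "jaw": 38},
])

```text
t: 22.07
position: [0.4632, 0.1396, 0.0542]
tcp_rot: [0.816, -0.081, -0.57, -0.058]
wrist_force: [0.5, 0.4, -2.5]
finger_gap: 0.049
```

Request:
arm_command([
  {"tx": 1, "ty": 0, "tz": 0.4, "ax": 0, "ay": 0, "az": 0, "jaw": 38},
  {"tx": 0, "ty": 0, "tz": 0, "ax": 0, "ay": 0, "az": 0, "jaw": 38},
])

```text
t: 22.23
position: [0.4632, 0.1396, 0.0541]
tcp_rot: [0.816, -0.081, -0.57, -0.059]
wrist_force: [0.2, 0.3, 1.9]
finger_gap: 0.049
```

Request:
arm_command([
  {"tx": 1, "ty": 0, "tz": 0.4, "ax": 0, "ay": 0, "az": 0, "jaw": 38},
  {"tx": 0, "ty": 0, "tz": 0, "ax": 0, "ay": 0, "az": 0, "jaw": 38},
])

```text
t: 22.4
position: [0.4632, 0.1396, 0.0541]
tcp_rot: [0.815, -0.081, -0.57, -0.059]
wrist_force: [2.8, -0.9, 6.9]
finger_gap: 0.0491
```

Contact is at z = 0.054, as computed. I release and retreat along the tool.

Request:
arm_command([
  {"tx": 0, "ty": 0, "tz": 0, "ax": 0, "ay": 0, "az": 0, "jaw": 58},
  {"tx": 0, "ty": 0, "tz": 0, "ax": 0, "ay": 0, "az": 0, "jaw": 85},
  {"tx": 0, "ty": 0, "tz": 0, "ax": 0, "ay": 0, "az": 0, "jaw": 85},
  {"tx": 0, "ty": 0, "tz": 0, "ax": 0, "ay": 0, "az": 0, "jaw": 85},
  {"tx": 0, "ty": 0, "tz": -10, "ax": 0, "ay": 0, "az": 0, "jaw": 85},
  {"tx": -5, "ty": 0, "tz": -20, "ax": 0, "ay": 0, "az": 0, "jaw": 85},
  {"tx": -20, "ty": 0, "tz": -25, "ax": 0, "ay": 0, "az": 0, "jaw": 85},
  {"tx": -30, "ty": 0, "tz": -20, "ax": 0, "ay": 0, "az": 0, "jaw": 85},
  {"tx": -35, "ty": 0, "tz": -10, "ax": 0, "ay": 0, "az": 0, "jaw": 85},
  {"tx": -35, "ty": 0, "tz": -10, "ax": 0, "ay": 0, "az": 0, "jaw": 85},
])

```text
t: 23.23
position: [0.5086, 0.1299, 0.2028]
tcp_rot: [0.816, -0.082, -0.57, -0.058]
wrist_force: [1.3, -0.1, 0.4]
finger_gap: 0.0848
```

```bash
python3 log.py; python3 - <<'E'
from kin import *
a=manip.get_image('side');b=manip.get_image('top')
cv2.imwrite('pics/v1.png',np.hstack([cv2.resize(a[120:280,180:340],(400,400),interpolation=3),cv2.resize(b[140:300,140:300],(400,400),interpolation=3)]))
E
```

```text
23.23 q [0.03 0.89 1.12 0.29 2.32 1.85] p [0.5086 0.1299 0.2028] F [ 1.3 -0.1  0.4] gap 0.0848
z [-0.92   0.188 -0.344] y [-0.2   -0.98  -0.002]
```

View pics/v1.png

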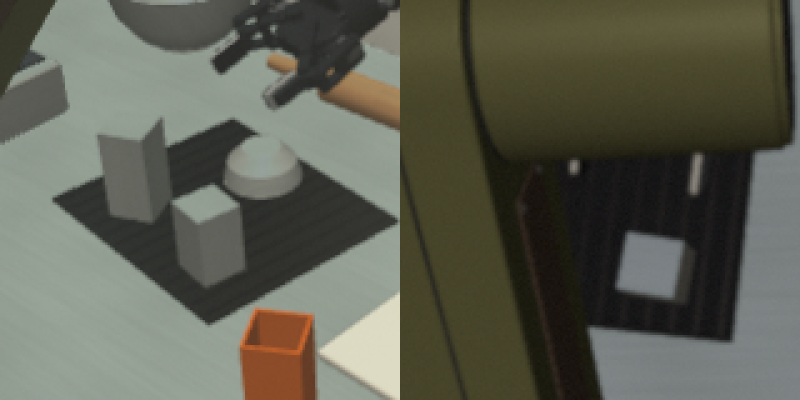

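Request:
arm_command([
  {"tx": -20, "ty": 15, "tz": 0, "ax": 0, "ay": 6, "az": 0, "jaw": 85},
  {"tx": -15, "ty": 25, "tz": 0, "ax": 0, "ay": 6, "az": 0, "jaw": 85},
  {"tx": -10, "ty": 30, "tz": -5, "ax": 0, "ay": 6, "az": 0, "jaw": 85},
  {"tx": 0, "ty": 30, "tz": -5, "ax": 0, "ay": 6, "az": 0, "jaw": 85},
  {"tx": 0, "ty": 30, "tz": -5, "ax": 0, "ay": 6, "az": 0, "jaw": 85},
  {"tx": 0, "ty": 30, "tz": -5, "ax": 0, "ay": 6, "az": 0, "jaw": 85},
  {"tx": 0, "ty": 30, "tz": 0, "ax": 0, "ay": 6, "az": 0, "jaw": 85},
  {"tx": 0, "ty": 30, "tz": 0, "ax": 0, "ay": 6, "az": 0, "jaw": 85},
  {"tx": 0, "ty": 30, "tz": 0, "ax": 0, "ay": 6, "az": 0, "jaw": 85},
  {"tx": 0, "ty": 0, "tz": 0, "ax": 0, "ay": 0, "az": 0, "jaw": 85},
])

```text
t: 24.17
position: [0.4508, -0.1177, 0.2571]
tcp_rot: [0.986, -0.101, -0.135, -0.013]
wrist_force: [-1.6, 1.2, -0.3]
finger_gap: 0.085
```

```bash
python3 log.py; python3 - <<'E'
from kin import *
a=manip.get_image('side');b=manip.get_image('top')
cv2.imwrite('pics/v2.png',np.hstack([cv2.resize(a[130:330,180:480],(400,400*2//3),interpolation=3),cv2.resize(b[140:290,140:365],(400,400*2//3),interpolation=3)]))
cv2.imwrite('pics/v3.png',b)
E
```

```text
24.17 q [-0.32  0.29  1.55 -0.03  1.57  1.46] p [ 0.4508 -0.1177  0.2571] F [-1.6  1.2 -0.3] gap 0.085
z [-0.263  0.053 -0.963] y [-0.203 -0.979  0.001]
```

View pics/v2.png

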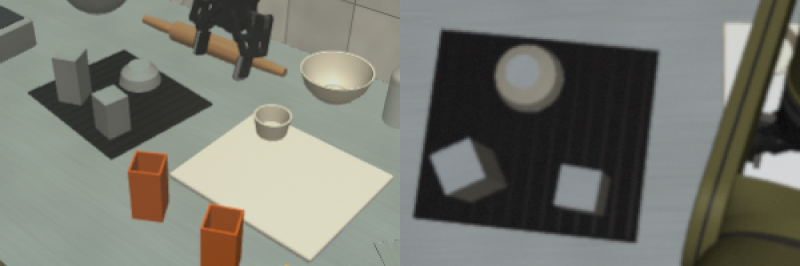

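View pics/v3.png

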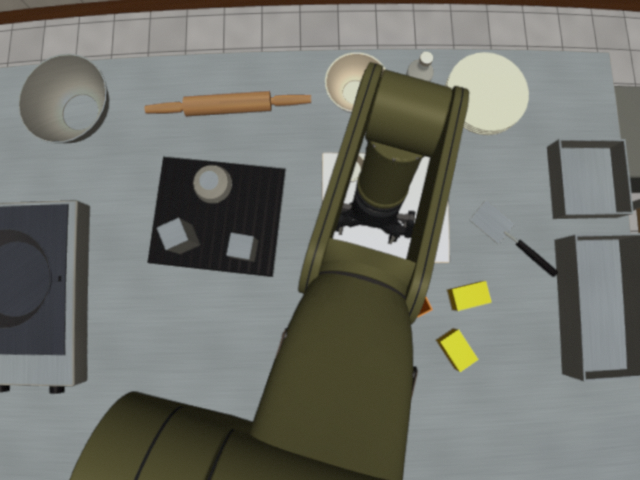

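```bash
python3 - <<'E'
from kin import *
m=np.array([.5346,.2124]);c,s=np.cos(-.13),np.sin(-.13)
for n,uv,z in(('tall',(172.6,235.6),.11),('short',(140+179/1.778,140+188/1.778),.085),('bowl top',(211.5,180),.047)):
    p=atz('top',[uv],z)[0];d=p[:2]-m;print(n,p.round(3),'mat frame',[round(c*d[0]+s*d[1],3),round(-s*d[0]+c*d[1],3)])
a=cv2.imread('pics/side0.png');b=manip.get_image('side')
print('ramekin diff',cv2.absdiff(a[200:240,365:405],b[200:240,365:405]).mean(),'bowl diff',cv2.absdiff(a[172:200,270:300],b[172:200,270:300]).mean())
manip.job_done()
E
```

```text
tall [0.475 0.284 0.11 ] mat frame [np.float64(-0.069), np.float64(0.063)]
short [0.452 0.141 0.085] mat frame [np.float64(-0.073), np.float64(-0.081)]
bowl top [0.609 0.214 0.047] mat frame [np.float64(0.073), np.float64(0.012)]
ramekin diff 5.85125 bowl diff 4.945238095238095
the job is handed in; nothing more can be done
```

Both steel pots now stand upside down on the mat, mouth down, on the half nearer the robot and beside the steel bowl. I handed the job in at about 24 s.

- **Tall pot:** I took it off the board, rolled it onto its side on the mat, regripped it near its floor, then turned it over and lowered it until it touched.
- **Short pot:** I picked it up once, tilted it 90° past vertical and lowered it until it touched.
- **Forces:** The highest wrist force I read was about 13 N, when the tall pot was laid on its side. Setting them down on their rims read under 8 N.

**Last checks from the pictures:**
- **Pots:** They are centred at about (-69, +63) mm and (-73, -81) mm in the mat's frame. Every corner is at least about 20 mm inside the mat's edges, and the gripper was well clear of everything.
- **Ramekin and bowl:** Both look unmoved in the side view. A pixel comparison with the first picture differed by about 5 to 6 grey levels, which I put down to noise and lighting. I did not look into it further.
- **Bowl position:** I measured the top of the bowl about 7 mm away in y from the first estimate. I read that point roughly by eye off a coarse picture, so I take it as reading error.

The two cameras disagreed by about 4 mm in y, so I used their average for the grasps.

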